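# Scoop weld nuts into the kit tin

## Robot

A 6-joint arm with a two-finger parallel gripper is mounted at the origin on the work surface. World frame = base frame: x ahead of the robot, y to its left, z up, the work surface at z = 0. Lengths are in mm, angles in rad, forces in N, time in s.
With the tool pointing down it reaches from about 275 to 750 mm from the base axis. Payload 10.2 kg.
Tool frame: the origin (TCP) lies on the centre line of the jaws, within the pads' length; the fingertips stand 17 mm ahead of it and the grasp point (between the pads) lies 2 mm behind it; z points along the fingers, y is the line along which they close (so a half turn about z gives the same grasp; the last joint's range is limited). The gripper opens to 85 mm and grips with 20 to 120 N. Pads are 22 mm wide; open, the fingers measure 114 mm over their backs; the gripper's body (76 mm by 85 mm) begins 54 mm behind the grasp point. The pads swing forward as they close: fully open they stand 13 mm farther back than shut.
Start: joints at [1.072, 0.313, 1.498, -0, 1.331, -0.223], TCP at [142.979, 505.161, 210.594] pointing down, gripper open.
Joint ranges: [-2.94, 2.94], [-0.97, 2.17], [0.19, 2.56], [-1.23, 4.37], [0.02, 3.11], [-2.88, 2.88]. Speed limits (rad/s): [2.39, 2.39, 3.01, 3.14, 3.14, 3.14].

## Interface

Orientations are given as a unit quaternion [w, x, y, z].
In Python, from rig import ctrl gives the robot as it stands. The module is installed in compiled form; this text tells all that it offers.
- The arm moves only by the shell command python3 -m jog 'ROWS' [FORCE]. ROWS is JSON, a list of rows, each an object with "delta_pos": the shift along the world's x, y, z in mm, a list of three; "angular": the turn, a rotation vector about the world's x, y, z in rad, a list of three; "fingers": the opening, from 0 (shut) to 1 (fully open). In form: [{"delta_pos": [tx, ty, tz], "angular": [rx, ry, rz], "fingers": fingers}, ...]. A call has 1 to 10 rows; each row is the pose to reach, as a shift and turn from the pose commanded when the call began; what a row does not reach only later rows make up. A row lasts 1/8 s, in which the tool goes at most 62.5 mm and 10.7 degrees, less where a joint would pass 70% of its speed; a pose out of reach is approached as far as the arm can. A call with a gripper value outside its range is refused whole. The fingers move at their own pace and stop on an object; FORCE is the grip in N (left out, the last holds). Time passes only in rows, so rows that repeat a pose let the fingers close. It gives the time, the measured TCP pose, the force, the opening and the grip force at its end, in the units of the state.
- ctrl.sense(): the state, without advancing time (a new reading comes with each control period).
- ctrl.capture(name): name is "side" or "top"; returns a dict with "pixels" (420x560x3 uint8, blue, green, red), "fx", "fy", "cx", "cy" (pixels), "R" (3x3) and "t" (3): a world point X has camera coordinates R X + t. Camera axes: x right, y down, z forward; pixel columns grow to the right and rows downward; lengths in mm; the calibration is good to about 2 mm. A picture is of the moment at which its call begins. There is no depth.
- ctrl.finish_job(): hands the job in; it is judged then, once.
The state is a dict: "time_s": time; "joints": joint angles; "dq": joint speeds; "tau": joint torques, N m; "eef_pos": TCP position; "ee_rot": TCP orientation; "force": force on the tool from outside, world axes, zero at the start; "wrist_torque": the same for the moment, N m; "grip_width": opening from 0.0 (shut) to 1.0 (fully open); "grip_force": force on a finger pad.
Only numpy, scipy, OpenCV 4.12 (cv2) and the standard library are available. Lean on these libraries where they do the work, as an engineer would, in place of code of your own. Each camera call takes 0.05 s, during which the arm holds its last target. There are 200 camera calls.

## Task

Pick up the aluminium scoop by its handle, scoop the three steel hex nuts out of their blue tray and tip them into the red tin, using the scoop and not the fingers to move the nuts. Then set the scoop down upright on the bench where it stood and let go of it. The tray of brass bushes, the hammer and the square red magnet are not part of the job.

Things in the scene. Friction and masses are not known exactly. Their poses are not given: they have to be found in the camera images.
- scoop_grip (a point): centre of the loose scoop's black grip bar, 85 mm above its underside; +x from open mouth to back, z up as it stands. Bar 14 mm wide (y), 20 high, from x -40 to +59 mm, held by a post behind the pan, free above it. Pan 96 mm wide (y), thin lip at x -70 z -85 mm, back wall at x +45, sides 40 high, starting 28 behind the lip; its floor rises 8 degrees from lip to back. Aluminium, 200 g
- tray: blue open tray with the nuts, fixed: 280 mm (x) by 124 (y), 42 high, walls and floor 4 thick. Origin: centre of its underside. Its -x end (nearer the robot) slopes up inside at 40 degrees, from the floor at x -92 to the rim at x -136 mm. The nuts lie just before this slope: the scoop fits in behind them, mouth to -x, and pushes them against it. A like tray holds brass bushes
- tin: red square open tin, fixed to the bench, to receive the nuts: 170 x 170 mm, 60 mm high, walls and floor 4 mm thick. Origin at the centre of its underside on the bench
- nut1: one of three like loose hexagonal steel nuts with a dark hole: 34 mm over corners, 16 thick, bevelled, 60 g, slippery (friction 0.3). Origin at its centre, z its axis. It starts flat on the tray's floor, centre at x -80 to -25 mm and y -35 to 35 mm from the tray's origin
- nut2: one of three like loose hexagonal steel nuts with a dark hole: 34 mm over corners, 16 thick, bevelled, 60 g, slippery (friction 0.3). Origin at its centre, z its axis. It starts flat on the tray's floor, centre at x -80 to -25 mm and y -35 to 35 mm from the tray's origin
- nut3: one of three like loose hexagonal steel nuts with a dark hole: 34 mm over corners, 16 thick, bevelled, 60 g, slippery (friction 0.3). Origin at its centre, z its axis. It starts flat on the tray's floor, centre at x -80 to -25 mm and y -35 to 35 mm from the tray's origin
Things that resemble listed ones, but are neither listed nor needed, are in the scene too. What is shaped like the nut3 but orange or pink is not meant.

How it is judged:
By the outcome, as a careful person would: the job done as asked, in the order asked, and still so for the second after the job is handed in, with the robot touching nothing.
It also fails if it takes over 59 s, if anything falls off the work surface, if the arm or the gripper's body presses on something with over 40 N, if the wrist force passes 120 N, or if a joint passes its speed limit or range.

## Working session

There is one attempt and no reset: what is moved stays moved. The work goes in short steps, Python scripts to look and compute and a shell command to move; the robot and the scene stay as the last step left them, time stands still between calls to the robot, and variables do not carry over. Pictures are saved under pics/ and viewed, at most 10 in all, crops included, and the job is handed in when it is done.

```bash
mkdir -p pics; cat > h.py <<'E'
import numpy as np, cv2
from rig import ctrl
def cap(n):
    c=ctrl.capture(n); c['R']=np.array(c['R']); c['t']=np.array(c['t']); c['pixels']=np.array(c['pixels']); return c
def ray(c,u,v):
    d=c['R'].T@np.array([(u-c['cx'])/c['fx'],(v-c['cy'])/c['fy'],1]); o=-c['R'].T@c['t']; return o,d
def plane(c,u,v,z):
    o,d=ray(c,u,v); return o+d*(z-o[2])/d[2]
def proj(c,X):
    p=c['R']@np.array(X,float)+c['t']; return np.array([c['fx']*p[0]/p[2]+c['cx'],c['fy']*p[1]/p[2]+c['cy']])
def tri(c1,p1,c2,p2):
    o1,d1=ray(c1,*p1);o2,d2=ray(c2,*p2)
    A=np.stack([d1,-d2],1);s=np.linalg.lstsq(A,o2-o1,rcond=None)[0]
    a,b=o1+d1*s[0],o2+d2*s[1]; return (a+b)/2,np.linalg.norm(a-b)
E
python3 - <<'E'
from h import *
for n in('top','side'):
    c=cap(n); cv2.imwrite(f'pics/{n}1.png',c['pixels']); np.savez(f'pics/{n}1.npz',**c)
    print(n,c['fx'],c['cx'],c['cy'],-c['R'].T@c['t'],c['R'].round(3).tolist())
s=ctrl.sense(); print(s)
E
```

```text
top 380.55591163494364 282.892526661713 213.10904632239993 [ 335.61250371  -12.03227172 1065.62315663] [[0.019, -1.0, -0.011], [-0.994, -0.018, -0.108], [0.108, 0.013, -0.994]]
side 491.5383668244025 279.8283727225791 204.7510333403554 [ 231.29810812 -694.51241347  711.05797026] [[0.953, -0.304, 0.017], [-0.186, -0.624, -0.759], [0.241, 0.72, -0.651]]
{'time_s': 0.1, 'joints': array([ 1.07157659e+00,  3.13378243e-01,  1.49835905e+00,  1.07714738e-05,
        1.33101582e+00, -2.23397802e-01]), 'dq': array([-0.00038109, -0.00136602, -0.00258515,  0.00138795, -0.00180015,
       -0.00011416]), 'tau': array([ 2.59996596e-03, -4.12901580e+01, -2.60141516e+01, -1.94664626e-04,
        3.05439367e-03,  1.26212905e-05]), 'eef_pos': array([142.85934372, 504.92299499, 210.10118434]), 'ee_rot': array([-2.10004662e-04,  1.37475463e-01,  9.90505003e-01, -5.40920638e-04]), 'force': array([ 0.85646549, -0.05713641, -0.58997965]), 'wrist_torque': array([-0.05426061, -0.02565667,  0.01083553]), 'grip_force': 0.0, 'grip_width': 0.9989875717141415}
```

View pics/top1.png

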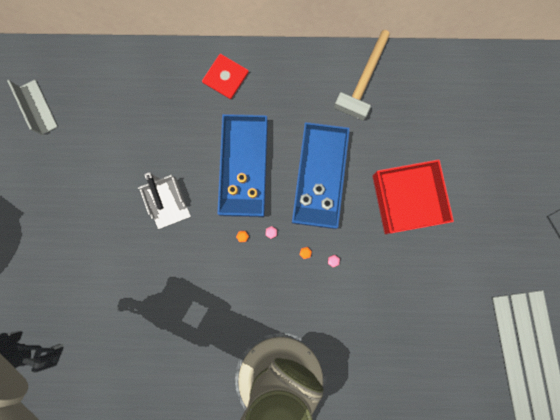

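View pics/side1.png

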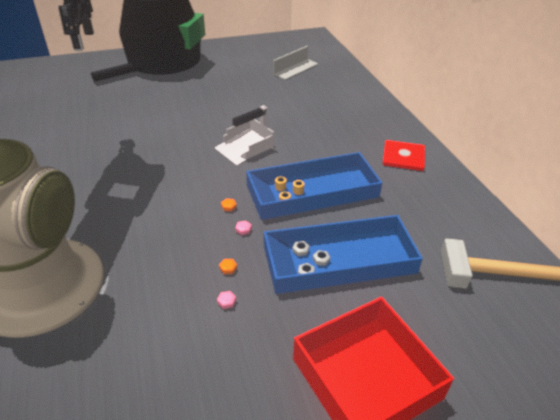

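The top view shows the steel nuts (white rings) at (319,189), (306,199) and (327,203) in the right blue tray. The left tray at (243,165) holds the brass bushes. The scoop is at (165,200) with its black bar at about (153,190), and the tin is at (413,197). The orange and pink hexes on the bench, the grey angle piece at (33,107) and the magnet at (225,76) are not meant. The side view agrees: scoop (245,140), steel nuts (301,248), (321,258), (306,270), tin (370,365).

```bash
cat > m.py <<'E'
from h import *
def load(n): return dict(np.load(f'pics/{n}.npz'))
T,S=load('top1'),load('side1')
def comps(c,m,amin=100):
    n,l,st,ce=cv2.connectedComponentsWithStats(m.astype(np.uint8)); return [(l==i,st[i],ce[i]) for i in range(1,n) if st[i][4]>amin]
if __name__=='__main__':
    b,g,r=[T['pixels'][...,i].astype(int) for i in range(3)]
    for nm,m,z in(('blue',(b>r+50)&(b>g+30),42),('red',(r>g+80)&(r>b+80)&(g<60),60)):
        for k,st,ce in comps(T,m,800):
            h=cv2.convexHull(np.argwhere(k)[:,::-1].astype(np.float32))
            q=cv2.approxPolyN(h,4,ensure_convex=True)[0] if hasattr(cv2,'approxPolyN') else cv2.boxPoints(cv2.minAreaRect(h))
            q=q.reshape(-1,2); P=np.array([plane(T,u,v,z)[:2] for u,v in q])
            print(nm,q.tolist(),P.round(0).tolist(),'c',P.mean(0).round(1),'len',np.linalg.norm(P-np.roll(P,1,0),axis=1).round(0))
    crop=T['pixels'][160:240,125:215]; a=cv2.resize(crop,None,fx=5,fy=5,interpolation=cv2.INTER_CUBIC)
    crop=S['pixels'][95:170,205:285]; d=cv2.resize(crop,(427,400),interpolation=cv2.INTER_CUBIC)
    im=np.zeros((400,800,3),np.uint8); a=a[:,:373] if a.shape[1]<373 else cv2.resize(a,(373,332)); im[:332,:373]=a; im[:,373:]=d
    cv2.imwrite('pics/crop1.png',im)
    # nuts
    t=T['pixels'][170:220,290:345]; print()
    cv2.imwrite('pics/crop2.png',cv2.resize(t,None,fx=10,fy=10,interpolation=cv2.INTER_CUBIC))
E
python3 m.py
```

```text
blue [[263.532958984375, 216.07676696777344], [216.6629638671875, 214.6564483642578], [221.77725219726562, 113.64928436279297], [267.1404724121094, 115.06688690185547]] [[438.0, 53.0], [439.0, 181.0], [723.0, 177.0], [721.0, 50.0]] c [580.1 115.4] len [283. 127. 283. 127.]
blue [[337.59698486328125, 228.42568969726562], [291.15789794921875, 222.36842346191406], [304.0725402832031, 121.63406372070312], [349.4927673339844, 127.31159210205078]] [[408.0, -147.0], [422.0, -21.0], [703.0, -53.0], [689.0, -179.0]] c [555.5 -99.9] len [283. 126. 283. 127.]
red [[230.43243408203125, 98.35134887695312], [201.0, 82.00000762939453], [220.13385009765625, 54.362205505371094], [248.8275909423828, 70.75862121582031]] [[760.0, 151.0], [806.0, 235.0], [887.0, 185.0], [840.0, 103.0]] c [823.2 168.4] len [94. 95. 95. 94.]
red [[384.7870788574219, 233.2205352783203], [371.5509033203125, 172.33419799804688], [438.4371337890625, 159.7930450439453], [452.2478942871094, 220.95494079589844]] [[396.0, -268.0], [559.0, -235.0], [596.0, -414.0], [432.0, -446.0]] c [ 495.8 -340.9] len [181. 166. 183. 168.]
```

View pics/crop1.png

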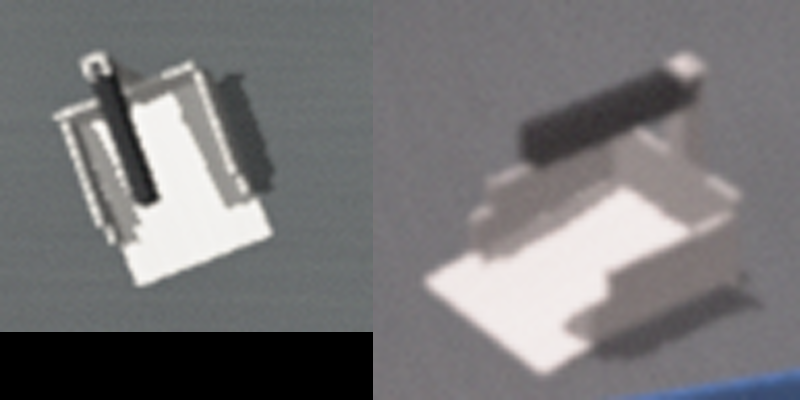

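View pics/crop2.png

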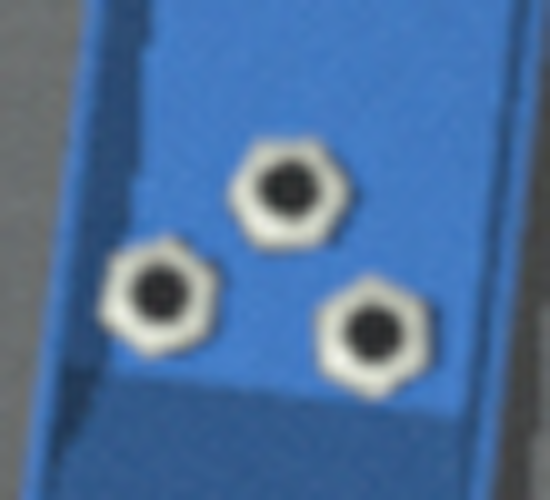

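The crops show a free bar from (147,205) to about (97,65) in the left panel, with the lip corners at (137,287) and (272,235). The three steel hex nuts, with dark holes, are at crop positions (290,187), (160,292) and (373,332) in the right tray. They are grey-white, where the decoys are brass, orange or pink, so these are the right ones.

```bash
cat > p.py <<'E'
from m import *
f=lambda p,o,s:(np.array(p)+.5)/s-.5+np.array(o)
sx,sy=373/90,332/80
lip=[plane(T,*f(p,(125,160),sx),0) for p in((137,287),(272,235))]
bk=[plane(T,*f(p,(125,160),sx),40) for p in((57,115),(192,63))]
L=np.mean(lip,0);B=np.mean(bk,0)
print('lip',np.round(lip,1).tolist(),np.linalg.norm(lip[0]-lip[1])); print('back',np.round(bk,1).tolist())
d=(B-L)[:2]; a1=np.arctan2(d[1],d[0]); w=(lip[0]-lip[1])[:2]; a2=np.arctan2(w[1],w[0])-np.pi/2
print('yaw',np.degrees([a1,a2]),np.hypot(*d)); yaw=a2
bar=lambda p:tri(T,f(p[0],(125,160),sx),S,f(p[1]-np.array([373,0]),(205,95),427/80))
# black bar blobs triangulated by mask centroid
res=[]
for c,(v0,v1,u0,u1) in((T,(160,240,125,215)),(S,(95,170,205,285))):
    g=c['pixels'].max(2)[v0:v1,u0:u1]; k=max(comps(c,g<62,20),key=lambda k:k[1][4])
    q=np.argwhere(k[0])[:,::-1].astype(np.float32); r=cv2.minAreaRect(q); ends=None
    bp=cv2.boxPoints(r)+[u0,v0]; res.append((np.array(r[0])+[u0,v0])); print('bar',k[1],r)
print('bar centre',tri(T,res[0],S,res[1]))
e=np.array([np.cos(yaw),np.sin(yaw)]); G=L[:2]+70*e; print('grip from lip',G, 'from back', B[:2]+25*e*0-45*e)
ty=np.radians(-6.5); ex=np.array([np.cos(ty),np.sin(ty)]); ey=np.array([-ex[1],ex[0]]); C=np.array([555.5,-99.9])
for p in((290,187),(160,292),(373,332)):
    X=plane(T,*f(p,(290,170),10),20)[:2]; print('nut',X,(X-C)@ex,(X-C)@ey)
    print(proj(S,[*X,20]))
for c,z in((C,42),((496,-345),60)): print('side proj',proj(S,[*c,z]))
for x,y in((-140,-62),(-140,62),(140,62),(140,-62)): print(proj(S,[*(C+x*ex+y*ey),42]))
E
python3 p.py
```

```text
lip [[400.4, 353.3, 0.0], [437.5, 263.0, 0.0]] 97.62922136281118
back [[510.9, 399.0, 40.0], [547.4, 311.1, 40.0]]
yaw [23.04029114 22.33173443] 119.72739695794719
bar [ 24  18  14  31 129] ((30.300003051757812, 33.400001525878906), (31.30654525756836, 4.743415832519531), 71.56504821777344)
bar [ 29  15  29  15 122] ((42.74137878417969, 21.89655303955078), (5.383564472198486, 30.069177627563477), 66.80140686035156)
bar centre (array([487.70967931, 334.84067562,  86.90491698]), np.float64(0.009527330446078898))
grip from lip [483.73032074 334.79371866] from back [487.53211451 337.95604592]
nut [520.37051155 -96.27907578] -35.31357128629209 -0.379122589235066
[322.30247857 255.23689128]
nut [490.25745452 -60.52082442] -69.28100621052698 31.740374728655098
[301.42068376 245.79190692]
nut [ 480.08818681 -119.58816011] -72.69829217488133 -28.098461384411845
[306.8703251  268.40862031]
side proj [340.91568032 244.74451707]
side proj [369.69639299 355.66412707]
[275.18450839 279.21046798]
[263.37370213 231.65160257]
[397.77368813 214.93118424]
[422.50099851 258.52014701]
```

```bash
python3 -m jog '[{"delta_pos":[171,-85,-20],"angular":[0,0,0.335],"fingers":1},{"delta_pos":[342,-169.7,-50],"angular":[0,0,0.67],"fingers":1},{"delta_pos":[342,-169.7,-50],"angular":[0,0,0.67],"fingers":1},{"delta_pos":[342,-169.7,-50],"angular":[0,0,0.67],"fingers":1},{"delta_pos":[342,-169.7,-50],"angular":[0,0,0.67],"fingers":1},{"delta_pos":[342,-169.7,-50],"angular":[0,0,0.67],"fingers":1},{"delta_pos":[342,-169.7,-50],"angular":[0,0,0.67],"fingers":1},{"delta_pos":[342,-169.7,-50],"angular":[0,0,0.67],"fingers":1},{"delta_pos":[342,-169.7,-50],"angular":[0,0,0.67],"fingers":1}]' 60
python3 - <<'E'
from h import *
ims=[]
for n,(v,u) in(('top',(150,110)),('side',(40,170))):
    c=cap(n); i=c['pixels'][v:v+120,u:u+130].copy(); ims.append(cv2.resize(i,(400,370),interpolation=cv2.INTER_CUBIC))
cv2.imwrite('pics/g1.png',np.hstack(ims))
E
```

```text
time_s: 1.23
eef_pos: [484.2, 335.9, 160.5]
ee_rot: [-0.0, -0.196, 0.981, 0.0]
force: [0.1, -0.2, 0.9]
grip_width: 0.999
grip_force: 0.0
```

View pics/g1.png

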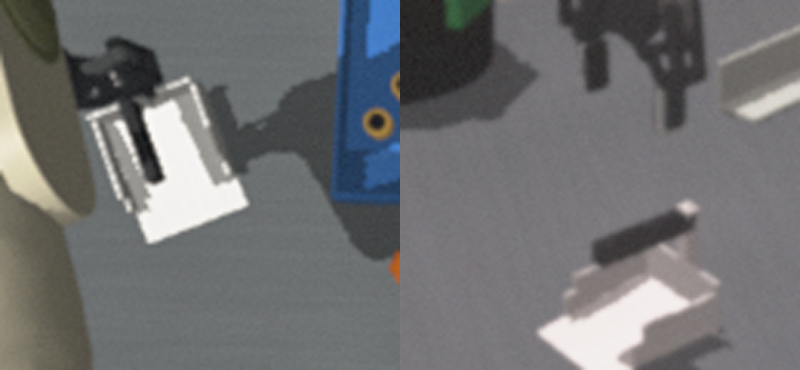

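The open fingers at (595,70) and (670,110) in the right panel straddle the bar at (640,235). I'll go down and close.

```bash
python3 -m jog '[{"delta_pos":[0.5,0,-40],"angular":[0,0,0],"fingers":1},{"delta_pos":[0.5,0,-77.5],"angular":[0,0,0],"fingers":1},{"delta_pos":[0.5,0,-77.5],"angular":[0,0,0],"fingers":1},{"delta_pos":[0.5,0,-77.5],"angular":[0,0,0],"fingers":0.5},{"delta_pos":[0.5,0,-77.5],"angular":[0,0,0],"fingers":0.1},{"delta_pos":[0.5,0,-77.5],"angular":[0,0,0],"fingers":0},{"delta_pos":[0.5,0,-77.5],"angular":[0,0,0],"fingers":0},{"delta_pos":[0.5,0,-77.5],"angular":[0,0,0],"fingers":0},{"delta_pos":[0.5,0,-77.5],"angular":[0,0,0],"fingers":0}]' 110
```

```text
time_s: 2.45
eef_pos: [485.5, 335.4, 83.1]
ee_rot: [0.0, -0.196, 0.981, -0.0]
force: [-0.5, 0.5, 0.6]
grip_width: 0.002
grip_force: 0.0
```

The fingers shut on nothing, so I'll look.

```bash
python3 - <<'E'
from h import *
ims=[]
for n,(v,u) in(('top',(150,110)),('side',(70,180))):
    c=cap(n); np.savez(f'pics/{n}2.npz',**c); i=c['pixels'][v:v+120,u:u+130].copy(); ims.append(cv2.resize(i,(400,370),interpolation=cv2.INTER_CUBIC)); print(n,proj(c,[485.5,335.4,83.1]))
cv2.imwrite('pics/g2.png',np.hstack(ims)); print(ctrl.sense())
E
```

```text
top [155.54055813 194.46321057]
side [246.85688307 118.26338655]
{'time_s': 2.55, 'joints': array([ 4.06239456e-01,  5.75869401e-01,  1.45177900e+00, -2.20221095e-05,
        1.11400827e+00, -1.55871097e+00]), 'dq': array([-1.19381925e-04, -1.33120717e-04,  1.12436846e-03, -2.25569431e-03,
        6.54187934e-04,  3.29255328e-05]), 'tau': array([-7.90566701e-04, -5.03732121e+01, -2.34220755e+01, -4.03445556e-04,
        1.22047310e-03,  6.16534271e-05]), 'eef_pos': array([485.48359681, 335.43722058,  83.06619986]), 'ee_rot': array([-2.92578175e-05, -1.95808561e-01,  9.80642140e-01, -1.63126204e-05]), 'force': array([ 0.48613465,  0.45977701, -0.6237897 ]), 'wrist_torque': array([-0.02508075, -0.02831517, -0.01257558]), 'grip_force': 0.0, 'grip_width': -0.0015903085471907286}
```

View pics/g2.png

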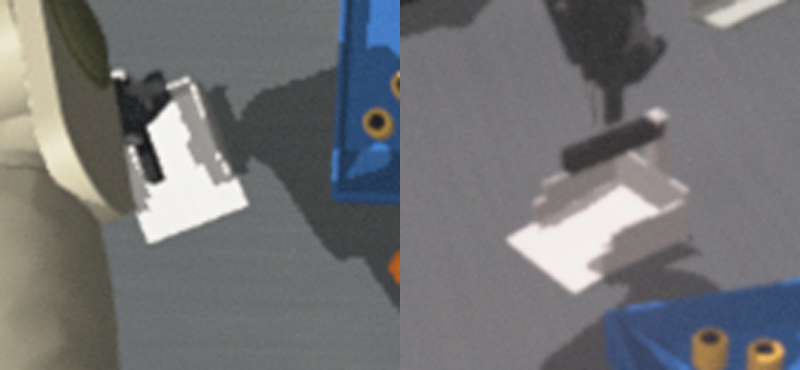

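```bash
python3 - <<'E'
from m import *
S2,T2=load('side2'),load('top2')
for z in(130,143,156,160): print(z,proj(S,[484.2,335.9,z]))
ey=np.array([-.385,.924,0])
for s in(-50,50): print('tip',s,proj(S,np.array([484.2,335.9,156])+s*ey))
for z in(66,83,100,137): print('now',z,proj(S,[485.5,335.4,z]),proj(T,[485.5,335.4,z]))
for x in(-40,0,59):
    for z in (75,95): print('bar',x,z,proj(S,[485+x*.923,335.5+x*.384,z]))
i=S2['pixels'][85:145,215:290]; a=cv2.resize(i,None,fx=8,fy=8,interpolation=cv2.INTER_CUBIC)
cv2.imwrite('pics/g3.png',np.clip(a.astype(float)*1.6,0,255).astype(np.uint8))
E
```

```text
130 [245.75071111 101.18496558]
143 [245.59508941  96.30090656]
156 [245.4372056   91.34585295]
160 [245.38816322  89.80669803]
tip -50 [258.58664523  99.41663093]
tip 50 [232.9189135   83.66245661]
now 66 [247.0431339  124.26926576] [157.74497766 195.4692155 ]
now 83 [246.8579822  118.29882939] [155.55366788 194.46919331]
now 100 [246.66941773 112.21834444] [153.28682687 193.43470182]
now 137 [246.24675228  98.58899561] [148.07249624 191.05509926]
bar -40 75 [233.66011518 126.49114955]
bar -40 95 [233.29001209 119.32648251]
bar 0 75 [246.73952647 121.13097462]
bar 0 95 [246.51699577 114.02713919]
bar 59 75 [265.2669385  113.53811227]
bar 59 95 [265.24528584 106.5237173 ]
```

View pics/g3.png

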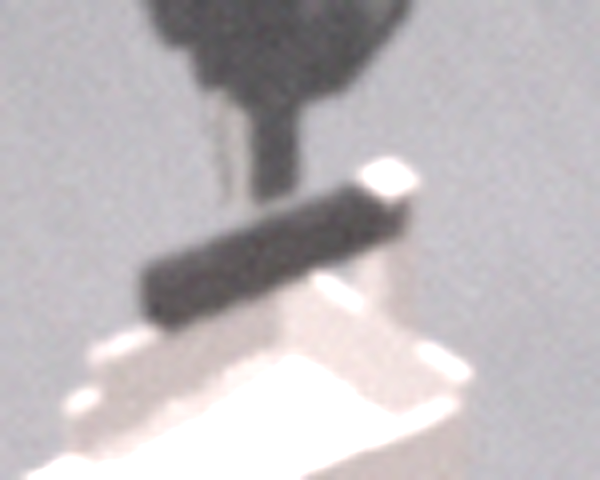

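In this picture the shut fingertips end at (265,200), above the bar's top edge. That is about 40 mm higher than the tool data imply. I'll check it against the start images, where the gripper stood clear.

```bash
python3 - <<'E'
from m import *
T2=load('top2')
ey=np.array([.272,.962,0])
c=np.array([142.9,505,0])
def mark(im,p,o,s,col):
    x=(np.array(p)-o+.5)*s; cv2.drawMarker(im,(int(x[0]),int(x[1])),col,cv2.MARKER_CROSS,14,1)
ims=[]
for C,o,sz in((T,(0,310),(80,90)),(S,(40,0),(80,90)),(T2,(120,150),(80,90))):
    im=cv2.resize(C['pixels'][o[1]:o[1]+sz[1],o[0]:o[0]+sz[0]],None,fx=3.3,fy=3.3,interpolation=cv2.INTER_CUBIC)
    im=np.clip(im*1.7,0,255).astype(np.uint8)
    if C is not T2:
      for s in(-50,50):
        for z,col in((206,(0,0,255)),(246,(0,255,0))):
            p=proj(C,c+s*ey+[0,0,z]); print(s,z,p); mark(im,p,o,3.3,col)
    else:
      for z,col in((66,(0,0,255)),(105,(0,255,0))): mark(im,proj(C,[485.5,335.4,z]),o,3.3,col)
    ims.append(im)
cv2.imwrite('pics/g4.png',np.hstack(ims))
E
```

```text
-50 206 [ 72.58288671 344.64863699]
-50 246 [ 61.90222218 349.13767404]
50 206 [ 30.4148011 331.0215989]
50 246 [ 17.70097708 334.81227576]
-50 206 [82.25299725 67.64787788]
-50 246 [77.90130808 50.94288844]
50 206 [93.29136656 49.78684977]
50 246 [89.46152514 33.75950661]
```

View pics/g4.png

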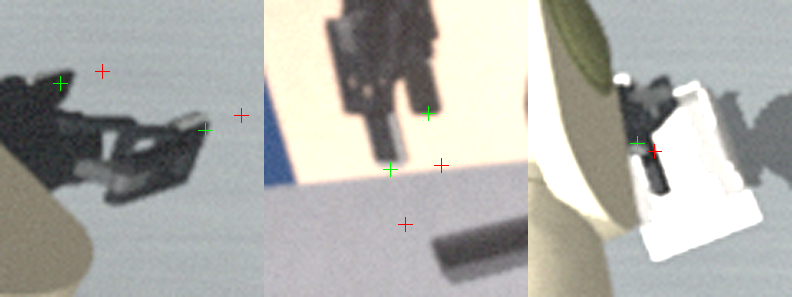

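The green marks, 40 mm higher than stated, fall on the fingertips in both start views, while the red marks as stated do not. The reported TCP therefore reads about 39 mm too low along the tool. I'll open, go 39 mm lower and close again.

```bash
python3 -m jog '[{"delta_pos":[0,0,0],"angular":[0,0,0],"fingers":1},{"delta_pos":[0,0,0],"angular":[0,0,0],"fingers":1},{"delta_pos":[0,0,0],"angular":[0,0,0],"fingers":1},{"delta_pos":[0,0,0],"angular":[0,0,0],"fingers":1}]' 110; python3 -m jog '[{"delta_pos":[0,0,-20],"angular":[0,0,0],"fingers":1},{"delta_pos":[0,0,-39],"angular":[0,0,0],"fingers":1},{"delta_pos":[0,0,-39],"angular":[0,0,0],"fingers":1},{"delta_pos":[0,0,-39],"angular":[0,0,0],"fingers":0.4},{"delta_pos":[0,0,-39],"angular":[0,0,0],"fingers":0},{"delta_pos":[0,0,-39],"angular":[0,0,0],"fingers":0},{"delta_pos":[0,0,-39],"angular":[0,0,0],"fingers":0},{"delta_pos":[0,0,-39],"angular":[0,0,0],"fingers":0}]' 110
```

```text
time_s: 3.05
eef_pos: [485.5, 335.5, 83.1]
ee_rot: [-0.0, -0.196, 0.981, -0.0]
force: [-1.0, 0.3, 0.1]
grip_width: 0.847
grip_force: 0.0
time_s: 4.05
eef_pos: [485.5, 335.5, 44.4]
ee_rot: [0.0, -0.196, 0.981, -0.0]
force: [-1.3, -2.0, 2.8]
grip_width: 0.146
grip_force: 107.2
```

```bash
python3 -m jog '[{"delta_pos":[0,0,20],"angular":[0,0,0],"fingers":0},{"delta_pos":[0,0,60],"angular":[0,0,0],"fingers":0},{"delta_pos":[0,0,90],"angular":[0,0,0],"fingers":0},{"delta_pos":[0,-40,90],"angular":[0,0,-0.1],"fingers":0},{"delta_pos":[20,-90,90],"angular":[0,0,-0.2],"fingers":0},{"delta_pos":[40,-145,90],"angular":[0,0,-0.3],"fingers":0},{"delta_pos":[60,-200,90],"angular":[0,0,-0.4],"fingers":0},{"delta_pos":[80,-255,90],"angular":[0,0,-0.508],"fingers":0},{"delta_pos":[100,-310,90],"angular":[0,0,-0.508],"fingers":0},{"delta_pos":[120,-365,90],"angular":[0,0,-0.508],"fingers":0}]' 110; python3 -m jog '[{"delta_pos":[14,-50,0],"angular":[0,0,0],"fingers":0},{"delta_pos":[14,-75.5,0],"angular":[0,0,0],"fingers":0},{"delta_pos":[14,-75.5,0],"angular":[0,0,0],"fingers":0},{"delta_pos":[14,-75.5,0],"angular":[0,0,0],"fingers":0}]'
python3 - <<'E'
from h import *
ims=[]
for n,(v,u) in(('top',(90,270)),('side',(140,230))):
    c=cap(n); np.savez(f'pics/{n}3.npz',**c); i=c['pixels'][v:v+150,u:u+160].copy(); ims.append(cv2.resize(i,(400,375),interpolation=cv2.INTER_CUBIC))
cv2.imwrite('pics/g5.png',np.hstack(ims)); s=ctrl.sense();print(s['joints'],s['grip_force'],s['force'])
E
```

```text
time_s: 5.3
eef_pos: [605.7, -31.3, 133.8]
ee_rot: [-0.0, 0.057, 0.998, 0.0]
force: [0.6, 1.3, -2.1]
grip_width: 0.142
grip_force: 107.5
time_s: 5.8
eef_pos: [619.3, -104.1, 133.8]
ee_rot: [-0.0, 0.057, 0.998, 0.0]
force: [-0.4, 0.2, -2.1]
grip_width: 0.147
grip_force: 107.6
[-3.52329399e-01  6.01496102e-01  1.26478869e+00  1.73118161e-04
  1.27554964e+00 -1.81077204e+00] 107.57010340690613 [-0.73572988  0.55278511 -1.20218715]
```

View pics/g5.png

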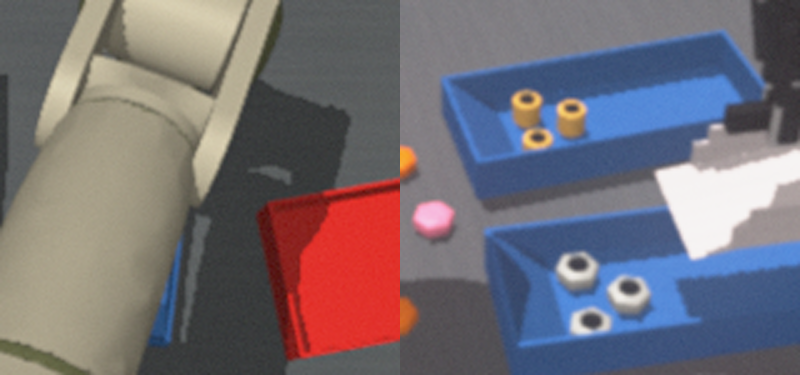

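The scoop is held level over the nut tray. Its lip corners are at (658,175) and (695,258) in the right panel, and the nuts lie ahead of it at (577,268), (628,294) and (592,323). I'll check the lip position numerically.

```bash
python3 - <<'E'
from m import *
S3=load('side3'); ty=np.radians(-6.5); ex=np.array([np.cos(ty),np.sin(ty)]); ey=np.array([-ex[1],ex[0]]); C=np.array([555.5,-99.9])
P=[]
for p in((658-400,175),(695-400,258)):
    q=(np.array(p)+.5)/2.5-.5+[230,140]
    X=plane(S3,*q,89.4)[:2]; P.append(X); print(X,(X-C)@ex,(X-C)@ey)
w=P[0]-P[1];print(np.degrees(np.arctan2(w[1],w[0]))-90,np.hypot(*w))
# tray rim corners in side view, blue mask
b,g,r=[S3['pixels'][...,i].astype(int) for i in range(3)]
S1=S; 
for pt,nm in(((485-400,230),'nearleft rim'),):
    q=(np.array(pt)+.5)/2.5-.5+[230,140]; X=plane(S,*q,42)[:2]; print(nm,X,(X-C)@ex,(X-C)@ey)
# nuts in side by holes at z=20
for p in((577,264),(629,288),(592,321)):
    q=(np.array(p)-[400,0]+.5)/2.5-.5+[230,140]; X=plane(S,*q,20)[:2]; print('nut',X,(X-C)@ex,(X-C)@ey)
E
```

```text
[555.073017   -49.91606521] -6.082580350736067 49.61429499082694
[ 546.00821952 -141.25140854] -4.749653607624502 -42.160095772184846
-5.667897418996546 91.78406993386427
nearleft rim [423.99372332 -22.76601633] -139.39275019253563 61.75122213571899
nut [488.97256454 -58.71534541] -70.76202275644646 33.388794192083054
nut [518.83803896 -94.88281544] -36.994254078883614 0.8346815644015932
nut [ 479.687197   -118.65764503] -73.20204165916931 -27.219321123437723
```

```bash
python3 -m jog '[{"delta_pos":[0,0,-40],"angular":[0,0,0],"fingers":0},{"delta_pos":[0,0,-70],"angular":[0,0,0],"fingers":0},{"delta_pos":[0,0,-80],"angular":[0,0,0],"fingers":0},{"delta_pos":[0,0,-83],"angular":[0,0,0],"fingers":0},{"delta_pos":[0,0,-83],"angular":[0,0,0],"fingers":0}]';python3 -m jog '[{"delta_pos":[0,0,-1],"angular":[0,0,0],"fingers":0},{"delta_pos":[0,0,-1.5],"angular":[0,0,0],"fingers":0},{"delta_pos":[0,0,-1.5],"angular":[0,0,0],"fingers":0}]'
```

```text
time_s: 6.52
eef_pos: [620.1, -105.0, 52.2]
ee_rot: [0.001, 0.057, 0.998, -0.0]
force: [0.9, -0.4, -1.2]
grip_width: 0.142
grip_force: 107.6
time_s: 6.9
eef_pos: [619.5, -105.1, 49.7]
ee_rot: [0.0, 0.057, 0.998, -0.0]
force: [0.5, -0.4, -1.8]
grip_width: 0.138
grip_force: 107.6
```

```bash
python3 -m jog '[{"delta_pos":[0,0,-1],"angular":[0,0,0],"fingers":0},{"delta_pos":[0,0,-1.5],"angular":[0,0,0],"fingers":0},{"delta_pos":[0,0,-1.5],"angular":[0,0,0],"fingers":0}]'
```

```text
time_s: 7.28
eef_pos: [619.6, -105.2, 48.4]
ee_rot: [0.0, 0.057, 0.998, -0.0]
force: [-2.1, -1.3, 2.7]
grip_width: 0.145
grip_force: 108.3
```

```bash
python3 -m jog '[{"delta_pos":[-10,1.1,0],"angular":[0,0,0],"fingers":0},{"delta_pos":[-20,2.3,0],"angular":[0,0,0],"fingers":0},{"delta_pos":[-30,3.4,0],"angular":[0,0,0],"fingers":0},{"delta_pos":[-40,4.5,0],"angular":[0,0,0],"fingers":0},{"delta_pos":[-50,5.7,0],"angular":[0,0,0],"fingers":0},{"delta_pos":[-55,6.3,0],"angular":[0,0,0],"fingers":0}]';python3 -m jog '[{"delta_pos":[-6,0.7,0],"angular":[0,0,0],"fingers":0},{"delta_pos":[-12,1.4,0],"angular":[0,0,0],"fingers":0},{"delta_pos":[-18,2,0],"angular":[0,0,0],"fingers":0}]'
python3 - <<'E'
from h import *
ims=[]
c=cap('side'); np.savez('pics/side4.npz',**c); i=c['pixels'][200:300,250:383].copy(); cv2.imwrite('pics/g6.png',cv2.resize(i,(798,600),interpolation=cv2.INTER_CUBIC))
E
```

```text
time_s: 8.02
eef_pos: [564.1, -98.7, 48.3]
ee_rot: [0.0, 0.057, 0.998, -0.0]
force: [3.3, -0.3, 2.4]
grip_width: 0.144
grip_force: 108.2
time_s: 8.4
eef_pos: [546.4, -96.8, 48.3]
ee_rot: [0.0, 0.057, 0.998, -0.0]
force: [4.1, -0.2, 4.7]
grip_width: 0.149
grip_force: 108.6
```

View pics/g6.png

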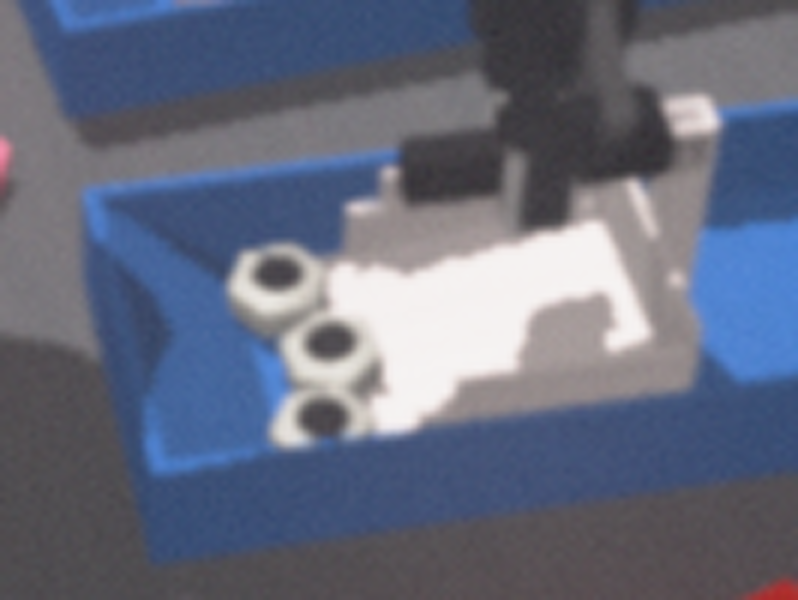

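The nuts lie side by side against the lip at (275,272), (330,345) and (325,420), just at the slope. That was my last picture, so I'll work by masks from here. I need to know which point the tool turns about, so I'll lift clear, tilt the mouth up 20° and measure the lip.

```bash
python3 -m jog '[{"delta_pos":[10,-1.1,0],"angular":[0,0,0],"fingers":0},{"delta_pos":[20,-2.3,20],"angular":[0,0,0],"fingers":0},{"delta_pos":[20,-2.3,70],"angular":[0,0,0],"fingers":0},{"delta_pos":[20,-2.3,90],"angular":[0.019,0.173,0],"fingers":0},{"delta_pos":[20,-2.3,90],"angular":[0.039,0.347,0],"fingers":0},{"delta_pos":[20,-2.3,90],"angular":[0.039,0.347,0],"fingers":0},{"delta_pos":[20,-2.3,90],"angular":[0.039,0.347,0],"fingers":0}]'
cat > tilt.py <<'E'
from m import *
from scipy.spatial.transform import Rotation as Ro
s=ctrl.sense(); c=cap('side'); np.savez('pics/sidet.npz',**c)
q=s['ee_rot']; Rm=Ro.from_quat([q[1],q[2],q[3],q[0]]).as_matrix()
# scoop axes: tool z=-scoop z, tool y = scoop y (or -)
z=-Rm[:,2]; y=Rm[:,1]*np.sign(Rm[1,1]); x=np.cross(y,z); A=np.stack([x,y,z],1)
print('eef',s['eef_pos'],'x',x.round(3))
p=c['pixels'].astype(int); m=(p.min(2)>135)&(p.max(2)-p.min(2)<60)
for k,st,ce in sorted(comps(c,m,40),key=lambda k:-k[1][4])[:5]:
    w=np.argwhere(k)[:,::-1]; print('white',st,'left',w[w[:,0].argmin()],'low',w[w[:,1].argmax()])
for nm,G in(('tool',s['eef_pos']+40.6*z),('world',s['eef_pos']+np.array([0,0,40.6]))):
    print(nm,'G',G.round(1),[proj(c,G+A@np.array(v)).round(1).tolist() for v in((-70,48,-85),(-70,-48,-85),(59,0,10))])
E
python3 tilt.py
```

```text
time_s: 9.32
eef_pos: [565.7, -98.8, 137.3]
ee_rot: [-0.174, 0.056, 0.983, 0.01]
force: [0.3, -0.7, -2.7]
grip_width: 0.142
grip_force: 108.3
eef [565.72288636 -98.81462895 137.31139092] x [ 0.933 -0.106 -0.343]
white [  290     0   270   260 26632] left [290   2] low [559 259]
white [   0    0  120  160 6599] left [  0 132] low [ 38 159]
white [ 300  188   89   56 3176] left [300 201] low [369 243]
white [441 237  31  40 749] left [441 250] low [462 276]
white [203  20  38  20 394] left [203  38] low [203  39]
tool G [ 579.5 -100.4  175.5] [[300.7, 201.3], [313.3, 236.8], [391.9, 189.4]]
world G [565.7 -98.8 177.9] [[293.5, 201.2], [305.5, 236.8], [384.7, 189.2]]
```

The leftmost white point (300,201) matches the tool-offset prediction, so the turning point is known. I'll return to the flat position behind the nuts and work out the path up the slope.

```bash
python3 -m jog '[{"delta_pos":[0,0,-15],"angular":[-0.019,-0.173,0],"fingers":0},{"delta_pos":[0,0,-50],"angular":[-0.039,-0.347,0],"fingers":0},{"delta_pos":[0,0,-80],"angular":[-0.039,-0.347,0],"fingers":0},{"delta_pos":[0,0,-90],"angular":[-0.039,-0.347,0],"fingers":0},{"delta_pos":[-10,1.1,-90],"angular":[-0.039,-0.347,0],"fingers":0},{"delta_pos":[-20,2.3,-90],"angular":[-0.039,-0.347,0],"fingers":0},{"delta_pos":[-25,2.8,-90],"angular":[-0.039,-0.347,0],"fingers":0},{"delta_pos":[-29,3.3,-90],"angular":[-0.039,-0.347,0],"fingers":0},{"delta_pos":[-29,3.3,-90],"angular":[-0.039,-0.347,0],"fingers":0}]'
cat > path.py <<'E'
from m import *
ex=np.array([.9936,-.1132]); ey=np.array([.1132,.9936]); C=np.array([555.5,-99.9])
s=ctrl.sense(); print('P in tray',((s['eef_pos'][:2]-C)@ex).round(1),((s['eef_pos'][:2]-C)@ey).round(1),'lip if flat',((s['eef_pos'][:2]-C)@ex-70).round(1))
def P(X,Z,t): t=np.radians(t); return np.array([X+70*np.cos(t)+44.4*np.sin(t),Z-70*np.sin(t)+44.4*np.cos(t)])
P0=P(-88,4,0)
for h,t in((0,0),(5,2),(10,4),(15,6.5),(20,9),(25,11.5),(30,14),(36,17),(45,21),(60,26),(80,32),(100,32)):
    X=-90-1.19*min(h,38)
    d=P(X,4+h,t)-P0; print(h,t,'delta',(d[0]*ex).round(1),d[1].round(1),'rot',(np.radians(t)*ey).round(3))
E
python3 path.py
```

```text
time_s: 10.5
eef_pos: [546.8, -98.9, 56.8]
ee_rot: [0.015, 0.058, 0.998, -0.004]
force: [24.4, -2.2, 28.3]
grip_width: 0.146
grip_force: 116.9
P in tray -8.7 0.1 lip if flat -78.7
0 0 delta [-2.   0.2] 0.0 rot [0. 0.]
5 2 delta [-6.4  0.7] 2.5 rot [0.004 0.035]
10 4 delta [-10.9   1.2] 5.0 rot [0.008 0.069]
15 6.5 delta [-15.2   1.7] 6.8 rot [0.013 0.113]
20 9 delta [-19.6   2.2] 8.5 rot [0.018 0.156]
25 11.5 delta [-24.1   2.8] 10.2 rot [0.023 0.199]
30 14 delta [-28.9   3.3] 11.7 rot [0.028 0.243]
36 17 delta [-34.7   4. ] 13.6 rot [0.034 0.295]
45 21 delta [-35.7   4.1] 17.0 rot [0.041 0.364]
60 26 delta [-34.6   3.9] 24.8 rot [0.051 0.451]
80 32 delta [-34.1   3.9] 36.2 rot [0.063 0.555]
100 32 delta [-34.1   3.9] 56.2 rot [0.063 0.555]
```

The forces show the scoop is riding on a nut. I'll lift, back off and measure the nuts and the scoop again.

```bash
python3 -m jog '[{"delta_pos":[2,-0.3,20],"angular":[0,0,0],"fingers":0},{"delta_pos":[30,-3.4,60],"angular":[0,0,0],"fingers":0},{"delta_pos":[80,-9,80],"angular":[0,0,0],"fingers":0},{"delta_pos":[80,-9,80],"angular":[0,0,0],"fingers":0},{"delta_pos":[80,-9,80],"angular":[0,0,0],"fingers":0}]'
python3 tilt.py
cat > nuts.py <<'E'
from m import *
from path import C,ex,ey
c=cap('side'); p=c['pixels'].astype(int); m=p.max(2)<75
# dark round blobs in the tray region surrounded by pale
pale=((p.min(2)>110)&(p.max(2)-p.min(2)<50)).astype(np.uint8)
for k,st,ce in comps(c,m,12):
    if st[4]>120 or not(240<ce[0]<440 and 180<ce[1]<300): continue
    ring=cv2.dilate(k.astype(np.uint8),np.ones((7,7)))-cv2.dilate(k.astype(np.uint8),np.ones((3,3)))
    f=pale[ring>0].mean(); X=plane(c,*ce,20)[:2]
    if f>.3: print('hole',ce.round(1),st[2:],round(f,2),'tray',((X-C)@ex).round(1),((X-C)@ey).round(1))
E
python3 nuts.py
```

```text
time_s: 11.12
eef_pos: [616.2, -104.4, 127.9]
ee_rot: [-0.001, 0.057, 0.998, 0.0]
force: [-0.6, 0.7, -1.8]
grip_width: 0.139
grip_force: 112.3
eef [ 616.16250875 -104.42625516  127.88987795] x [ 0.994 -0.114 -0.001]
white [  291     0   269   260 28633] left [291   0] low [559 259]
white [ 325  190   86   53 3205] left [325 207] low [339 242]
white [  35    0   61   95 2692] left [35  0] low [56 94]
white [   0   79   64   81 2470] left [  0 133] low [ 37 159]
white [441 237  31  41 926] left [441 250] low [448 277]
tool G [ 616.2 -104.4  168.5] [[331.0, 211.9], [345.5, 246.9], [412.8, 181.1]]
world G [ 616.2 -104.4  168.5] [[330.9, 211.9], [345.5, 246.9], [412.8, 181.1]]
P in tray 60.6 2.4 lip if flat -9.4
0 0 delta [-2.   0.2] 0.0 rot [0. 0.]
5 2 delta [-6.4  0.7] 2.5 rot [0.004 0.035]
10 4 delta [-10.9   1.2] 5.0 rot [0.008 0.069]
15 6.5 delta [-15.2   1.7] 6.8 rot [0.013 0.113]
20 9 delta [-19.6   2.2] 8.5 rot [0.018 0.156]
25 11.5 delta [-24.1   2.8] 10.2 rot [0.023 0.199]
30 14 delta [-28.9   3.3] 11.7 rot [0.028 0.243]
36 17 delta [-34.7   4. ] 13.6 rot [0.034 0.295]
45 21 delta [-35.7   4.1] 17.0 rot [0.041 0.364]
60 26 delta [-34.6   3.9] 24.8 rot [0.051 0.451]
80 32 delta [-34.1   3.9] 36.2 rot [0.063 0.555]
100 32 delta [-34.1   3.9] 56.2 rot [0.063 0.555]
```

```bash
sed -i '/^s=ctrl/,$d' path.py; cat > nuts.py <<'E'
from m import *
from path import C,ex,ey
def tr(X): return ((X[:2]-C)@ex).round(1),((X[:2]-C)@ey).round(1)
if __name__=='__main__':
    c=cap('side'); p=c['pixels'].astype(int); b,g,r=p[...,0],p[...,1],p[...,2]
    poly=np.array([proj(c,[*(C+x*ex+y*ey),z]) for x,y,z in((-136,-58,42),(-136,58,42),(136,58,42),(136,-58,42))]).astype(int)
    M=np.zeros(b.shape,np.uint8); cv2.fillPoly(M,[poly],1)
    m=(M>0)&(b-r<25); 
    for k,st,ce in comps(c,m,20): print('pale',st,ce.round(1),p[k].mean(0).round(0))
    m=(M>0)&(p.max(2)<90)&(b-r<30)
    for k,st,ce in comps(c,m,8): print('dark',st,ce.round(1),tr(plane(c,*ce,20)))
    from scipy.spatial.transform import Rotation as Ro
    s=ctrl.sense(); q=s['ee_rot']; Rm=Ro.from_quat([q[1],q[2],q[3],q[0]]).as_matrix()
    z=-Rm[:,2]; y=Rm[:,1]*np.sign(Rm[1,1]); x=np.cross(y,z); A=np.stack([x,y,z],1); G=s['eef_pos']+40.6*z
    for t in(6,7,8,9,10):
        B=A@Ro.from_rotvec([0,np.radians(t),0]).as_matrix(); print(t,[proj(c,G+B@np.array(v)).round(1).tolist() for v in((-70,48,-85),(-70,-48,-85),(59,0,10))])
    cv2.imwrite('pics/n.png',p)
E
python3 nuts.py
```

```text
pale [ 332  216   72   26 1380] [368.6 229.2] [184. 184. 191.]
pale [285 241  27  33 463] [296.2 256.7] [156. 155. 158.]
dark [294 244   6   4  19] [296.6 245.4] (np.float64(-78.5), np.float64(34.4))
dark [293 254   5   5  15] [295.1 255.7] (np.float64(-87.3), np.float64(7.9))
dark [301 267   7   5  22] [303.9 269.1] (np.float64(-78.7), np.float64(-28.9))
6 [[327.1, 209.4], [341.5, 244.4], [412.7, 183.8]]
7 [[326.5, 208.9], [340.8, 244.0], [412.6, 184.3]]
8 [[325.9, 208.4], [340.2, 243.5], [412.5, 184.7]]
9 [[325.3, 208.0], [339.6, 243.0], [412.4, 185.2]]
10 [[324.7, 207.5], [339.0, 242.5], [412.3, 185.6]][ WARN:0@0.489] global loadsave.cpp:1063 imwrite_ Unsupported depth image for selected encoder is fallbacked to CV_8U.
```

The scoop slipped 9.5° mouth-up in the grip, and the three nuts lie at the slope foot: (-78,34), (-87,8) and (-79,-29) in the tray frame. The lip had come down on them. I'll tilt the tool -9.5° to level the scoop, go down at lip x -40 and tighten the grip.

```bash
python3 -m jog '[{"delta_pos":[-23.7,2.7,0],"angular":[-0.019,-0.165,0],"fingers":0},{"delta_pos":[-23.7,2.7,-40],"angular":[-0.019,-0.165,0],"fingers":0},{"delta_pos":[-23.7,2.7,-65],"angular":[-0.019,-0.165,0],"fingers":0},{"delta_pos":[-23.7,2.7,-74],"angular":[-0.019,-0.165,0],"fingers":0},{"delta_pos":[-23.7,2.7,-76],"angular":[-0.019,-0.165,0],"fingers":0},{"delta_pos":[-23.7,2.7,-76],"angular":[-0.019,-0.165,0],"fingers":0}]' 120
python3 -m jog '[{"delta_pos":[0,0,-1],"angular":[0,0,0],"fingers":0},{"delta_pos":[0,0,-1.5],"angular":[0,0,0],"fingers":0},{"delta_pos":[0,0,-2],"angular":[0,0,0],"fingers":0},{"delta_pos":[0,0,-2],"angular":[0,0,0],"fingers":0}]'
```

```text
time_s: 12.02
eef_pos: [594.2, -102.2, 52.9]
ee_rot: [0.083, 0.057, 0.995, -0.005]
force: [-0.5, -0.1, -0.9]
grip_width: 0.147
grip_force: 117.0
time_s: 12.52
eef_pos: [593.8, -102.0, 50.1]
ee_rot: [0.083, 0.057, 0.995, -0.005]
force: [0.4, 0.5, -2.7]
grip_width: 0.144
grip_force: 117.0
```

```bash
python3 -m jog '[{"delta_pos":[0,0,-0.5],"angular":[0,0,0],"fingers":0},{"delta_pos":[0,0,-1],"angular":[0,0,0],"fingers":0},{"delta_pos":[0,0,-1.2],"angular":[0,0,0],"fingers":0},{"delta_pos":[0,0,-1.2],"angular":[0,0,0],"fingers":0}]'; python3 tilt.py | grep -v world
```

```text
time_s: 13.02
eef_pos: [594.1, -102.1, 49.3]
ee_rot: [0.083, 0.057, 0.995, -0.005]
force: [0.5, 1.0, 1.7]
grip_width: 0.145
grip_force: 117.6
eef [ 594.09423229 -102.07774489   49.25625886] x [ 0.98  -0.112  0.166]
white [  252     0   308   259 36156] left [252   0] low [558 258]
white [   0   80   66   79 2255] left [  0 136] low [ 37 158]
white [ 315  225   74   46 2249] left [315 243] low [323 270]
white [  35    0   54   92 2175] left [35  0] low [54 91]
white [ 281   48  100   73 1785] left [281  82] low [379 120]
tool G [ 587.4 -101.3   89.3] [[320.8, 245.6], [333.7, 281.0], [389.8, 212.4]]
```

```bash
cat > path2.py <<'E'
from nuts import *
c=load('sidet'); print('lip corner tray',tr(plane(c,315,243,5)))
s=ctrl.sense(); print('P tray',tr(s['eef_pos']),s['eef_pos'][2])
T0=9.5
def P(X,Z,t): 
    u=np.radians(t-T0); t=np.radians(t); return np.array([X+70*np.cos(t)+85*np.sin(t)-40.6*np.sin(u),Z-70*np.sin(t)+85*np.cos(t)-40.6*np.cos(u)])
P0=P(-85,4,0); print(P0)
for h,t in((0,0),(5,2),(10,4),(15,6.5),(20,9),(25,11.5),(30,14),(36,17),(45,21),(60,26),(80,32),(100,32)):
    X=-90-1.19*min(h,38)
    d=P(X,4+h,t)-P0; print(h,t,'delta',(d[0]*ex).round(1),d[1].round(1),'rot',(np.radians(t)*ey).round(3))
E
python3 path2.py
```

```text
lip corner tray (np.float64(-36.3), np.float64(48.9))
P tray (np.float64(38.6), np.float64(2.2)) 49.23553829262046
[-8.2990672  48.95680458]
0 0 delta [-5.   0.6] 0.0 rot [0. 0.]
5 2 delta [-9.4  1.1] 2.3 rot [0.004 0.035]
10 4 delta [-13.9   1.6] 4.5 rot [0.008 0.069]
15 6.5 delta [-18.1   2.1] 6.0 rot [0.013 0.113]
20 9 delta [-22.6   2.6] 7.4 rot [0.018 0.156]
25 11.5 delta [-27.2   3.1] 8.8 rot [0.023 0.199]
30 14 delta [-31.9   3.6] 10.1 rot [0.028 0.243]
36 17 delta [-37.8   4.3] 11.6 rot [0.034 0.295]
45 21 delta [-39.    4.4] 14.5 rot [0.041 0.364]
60 26 delta [-38.    4.3] 21.8 rot [0.051 0.451]
80 32 delta [-37.8   4.3] 32.5 rot [0.063 0.555]
100 32 delta [-37.8   4.3] 52.5 rot [0.063 0.555]
```

```bash
python3 -m jog '[{"delta_pos":[-10,1.1,0],"angular":[0,0,0],"fingers":0},{"delta_pos":[-20,2.3,0],"angular":[0,0,0],"fingers":0},{"delta_pos":[-28,3.2,0],"angular":[0,0,0],"fingers":0},{"delta_pos":[-35,4,0],"angular":[0,0,0],"fingers":0},{"delta_pos":[-42,4.8,0],"angular":[0,0,0],"fingers":0}]'; python3 -m jog '[{"delta_pos":[-3,0.3,0],"angular":[0,0,0],"fingers":0},{"delta_pos":[-5.5,0.6,0],"angular":[0,0,0],"fingers":0}]'; python3 nuts.py 2>/dev/null| head -8
```

```text
time_s: 13.7
eef_pos: [551.8, -97.4, 49.3]
ee_rot: [0.084, 0.057, 0.995, -0.005]
force: [4.3, -0.5, 5.0]
grip_width: 0.144
grip_force: 118.0
time_s: 13.95
eef_pos: [546.5, -96.8, 49.4]
ee_rot: [0.084, 0.057, 0.995, -0.005]
force: [2.5, -0.4, 5.3]
grip_width: 0.146
grip_force: 118.0
pale [ 285  220   82   55 3199] [327.9 247.7] [165. 165. 171.]
dark [314 221  50  17 410] [337.4 227.4] (np.float64(15.6), np.float64(70.2))
dark [293 243   6   4  16] [295.3 244.8] (np.float64(-80.5), np.float64(36.5))
dark [293 254   5   4  12] [295.  255.5] (np.float64(-87.4), np.float64(8.4))
dark [300 267   6   4  20] [302.5 268.5] (np.float64(-80.8), np.float64(-26.8))
6 [[293.3, 247.1], [304.3, 283.2], [365.6, 217.8]]
7 [[292.6, 246.8], [303.5, 282.9], [365.6, 218.2]]
8 [[291.9, 246.5], [302.8, 282.6], [365.7, 218.6]]
```

The lip is already under the nuts. Next I go to the foot of the slope and up it while tilting back.

```bash
python3 -m jog '[{"delta_pos":[-2.5,0.3,0],"angular":[0,0,0],"fingers":0},{"delta_pos":[-5,0.6,0.2],"angular":[0,0,0],"fingers":0},{"delta_pos":[-7,0.8,1.4],"angular":[0.002,0.018,0],"fingers":0},{"delta_pos":[-9.4,1.1,2.4],"angular":[0.004,0.035,0],"fingers":0},{"delta_pos":[-11.5,1.3,3.5],"angular":[0.006,0.052,0],"fingers":0},{"delta_pos":[-13.9,1.6,4.6],"angular":[0.008,0.069,0],"fingers":0},{"delta_pos":[-13.9,1.6,4.6],"angular":[0.008,0.069,0],"fingers":0}]'; python3 nuts.py 2>/dev/null| head -6;  python3 tilt.py | sed -n '1,5p'
```

```text
time_s: 14.88
eef_pos: [532.5, -95.1, 53.5]
ee_rot: [0.048, 0.057, 0.997, -0.003]
force: [4.5, -1.2, 2.5]
grip_width: 0.143
grip_force: 117.7
pale [ 279  220   82   54 3203] [321.3 247.7] [164. 164. 171.]
dark [326 221  27  16 211] [338.  227.1] (np.float64(17.0), np.float64(70.8))
dark [308 225  17   7  95] [316.1 228.1] (np.float64(-28.1), np.float64(75.8))
dark [288 241   6   4  16] [290.3 242.2] (np.float64(-88.7), np.float64(45.4))
dark [287 251   5   5  14] [289.1 252.9] (np.float64(-97.3), np.float64(17.1))
dark [295 264   6   4  19] [297.6 265.7] (np.float64(-88.3), np.float64(-18.4))
eef [532.52888288 -95.11921572  53.44394368] x [ 0.989 -0.113  0.097]
white [  248     0   312   259 36197] left [248   4] low [559 258]
white [ 279  226   79   49 2393] left [279 250] low [296 274]
white [   1   85   67   75 2179] left [  1 136] low [ 37 159]
white [ 251   43  102   76 1782] left [251  76] low [350 118]
```

```bash
cat > ny.py <<'E'
from nuts import *
import sys
def rayY(c,u,v,y):
    o,d=ray(c,u,v); k=(y-(o[:2]-C)@ey)/(d[:2]@ey); X=o+k*d; return ((X[:2]-C)@ex).round(1),X[2].round(1)
if __name__=='__main__':
    a=[float(v) for v in sys.argv[1:]]
    c=load('sidet')
    for i in range(0,len(a),3): print(a[i:i+3],rayY(c,*a[i:i+3]))
E
python3 ny.py 296.6 245.4 33 295.1 255.7 3 303.9 269.1 -28  295.3 244.8 33 295 255.5 3 302.5 268.5 -28  290.3 242.2 33 289.1 252.9 3 297.6 265.7 -28
```

```text
[296.6, 245.4, 33.0] (np.float64(-78.8), np.float64(21.6))
[295.1, 255.7, 3.0] (np.float64(-88.6), np.float64(25.3))
[303.9, 269.1, -28.0] (np.float64(-78.4), np.float64(19.1))
[295.3, 244.8, 33.0] (np.float64(-81.5), np.float64(23.7))
[295.0, 255.5, 3.0] (np.float64(-88.9), np.float64(25.8))
[302.5, 268.5, -28.0] (np.float64(-81.2), np.float64(21.3))
[290.3, 242.2, 33.0] (np.float64(-91.8), np.float64(32.7))
[289.1, 252.9, 3.0] (np.float64(-100.7), np.float64(35.2))
[297.6, 265.7, -28.0] (np.float64(-91.0), np.float64(31.0))
```

```bash
python3 -m jog '[{"delta_pos":[-4.3,0.5,1.5],"angular":[0.005,0.044,0],"fingers":0},{"delta_pos":[-8.7,1,2.9],"angular":[0.01,0.087,0],"fingers":0},{"delta_pos":[-13.3,1.5,4.3],"angular":[0.015,0.13,0],"fingers":0},{"delta_pos":[-18,2,5.6],"angular":[0.02,0.174,0],"fingers":0},{"delta_pos":[-18,2,5.6],"angular":[0.02,0.174,0],"fingers":0}]'; python3 nuts.py 2>/dev/null| head -6;  python3 tilt.py | sed -n '1,4p'
```

```text
time_s: 15.6
eef_pos: [514.6, -93.1, 58.9]
ee_rot: [-0.039, 0.057, 0.998, 0.002]
force: [5.2, -1.0, 3.3]
grip_width: 0.141
grip_force: 118.1
pale [ 268  221   88   54 3334] [311.  247.7] [161. 161. 169.]
dark [322 222  30  14 211] [335.  227.2] (np.float64(10.9), np.float64(71.5))
dark [303 226  16   3  29] [312.6 226.9] (np.float64(-34.4), np.float64(80.7))
dark [277 236   6   3  16] [279.8 237. ] (np.float64(-106.4), np.float64(63.6))
dark [275 245   5   5  16] [276.8 247.2] (np.float64(-117.7), np.float64(36.6))
dark [284 259   6   4  21] [286.6 260.6] (np.float64(-106.1), np.float64(-1.7))
eef [514.51594727 -93.07332536  58.99465092] x [ 0.99  -0.113 -0.079]
white [  248     0   312   259 36232] left [248   0] low [558 258]
white [ 268  222   81   51 2608] left [268 246] low [293 272]
white [   0   82   66   77 2247] left [  0 136] low [ 37 158]
```

```bash
python3 ny.py 279.8 237 33 276.8 247.2 3 286.6 260.6 -28; python3 - <<'E'
from nuts import *
from ny import rayY
from scipy.spatial.transform import Rotation as Ro
s=ctrl.sense(); c=load('sidet'); q=s['ee_rot']; Rm=Ro.from_quat([q[1],q[2],q[3],q[0]]).as_matrix()
z=-Rm[:,2]; y=Rm[:,1]*np.sign(Rm[1,1]); x=np.cross(y,z); A=np.stack([x,y,z],1); G=s['eef_pos']+40.6*z
B=A@Ro.from_rotvec([0,np.radians(9.5),0]).as_matrix()
for v in((-70,0,-85),(45,0,-85),(-70,48,-85),(-70,-48,-85),(59,0,10)):
    X=G+B@np.array(v); print(v,tr(X),X[2].round(1),proj(c,X).round(1))
# post cap pale blob, top right
p=c['pixels'].astype(int); m=(p.min(2)>120)&(p.max(2)-p.min(2)<60); k=[k for k in comps(c,m,300) if k[1][0]>200 and 200<k[1][1]<240][0]
w=np.argwhere(k[0])[:,::-1]; print('right',w[w[:,0].argmax()],'top',w[w[:,1].argmin()])
E
```

```text
[279.8, 237.0, 33.0] (np.float64(-113.0), np.float64(50.6))
[276.8, 247.2, 3.0] (np.float64(-124.7), np.float64(54.9))
[286.6, 260.6, -28.0] (np.float64(-112.4), np.float64(49.0))
(-70, 0, -85) (np.float64(-126.8), np.float64(2.1)) 34.0 [275.6 255.5]
(45, 0, -85) (np.float64(-15.2), np.float64(2.1)) 6.2 [331.4 257.9]
(-70, 48, -85) (np.float64(-126.8), np.float64(50.1)) 34.0 [271.1 237.9]
(-70, -48, -85) (np.float64(-126.8), np.float64(-45.9)) 34.0 [280.6 274.4]
(59, 0, 10) (np.float64(21.3), np.float64(2.1)) 94.9 [354.4 222.4]
right [351 231] top [298 219]
```

The two outer nuts sit about 14 mm behind the lip. The middle one lies mostly on the slope, ahead of it. I'll draw back slowly and level so that the middle nut slides down the slope, then tilt back to secure the other two.

```bash
cat > dp.py <<'E'
import sys,json,numpy as np
ex=np.array([.9936,-.1132]); ey=np.array([.1132,.9936]); T0=9.5
def P(X,Z,t): 
    u=np.radians(t-T0); t=np.radians(t); return np.array([X+70*np.cos(t)+85*np.sin(t)-40.6*np.sin(u),Z-70*np.sin(t)+85*np.cos(t)-40.6*np.cos(u)])
L=json.loads(sys.argv[1])
for a in L[1:]:
    d=P(*a)-P(*L[0]); print(a,(d[0]*ex).round(1),d[1].round(1),'rot',(np.radians(a[2]-L[0][2])*ey).round(3))
E
python3 dp.py '[[-127,34,14],[-122,34.5,14.5],[-117,35,14.5],[-112,37,15],[-106,40,16],[-100,45,18],[-95,50,21],[-92,58,25],[-90,70,30],[-90,85,35]]'
```

```text
[-122, 34.5, 14.5] [ 5.2 -0.6] -0.2 rot [0.001 0.009]
[-117, 35, 14.5] [10.2 -1.2] 0.3 rot [0.001 0.009]
[-112, 37, 15] [15.3 -1.7] 1.5 rot [0.002 0.017]
[-106, 40, 16] [21.7 -2.5] 3.0 rot [0.004 0.035]
[-100, 45, 18] [28.4 -3.2] 5.0 rot [0.008 0.069]
[-95, 50, 21] [34.2 -3.9] 5.4 rot [0.014 0.121]
[-92, 58, 25] [38.  -4.3] 7.3 rot [0.022 0.191]
[-90, 70, 30] [40.3 -4.6] 11.5 rot [0.032 0.277]
[-90, 85, 35] [40.1 -4.6] 18.8 rot [0.041 0.364]
```

```bash
python3 -m jog '[{"delta_pos":[2,-0.2,0.2],"angular":[0.001,0.009,0],"fingers":0},{"delta_pos":[5.2,-0.6,0.2],"angular":[0.001,0.009,0],"fingers":0},{"delta_pos":[10.2,-1.2,0.8],"angular":[0.001,0.009,0],"fingers":0},{"delta_pos":[15.3,-1.7,2],"angular":[0.002,0.017,0],"fingers":0},{"delta_pos":[21.7,-2.5,3.5],"angular":[0.004,0.035,0],"fingers":0},{"delta_pos":[28.4,-3.2,5.5],"angular":[0.008,0.069,0],"fingers":0},{"delta_pos":[34.2,-3.9,6],"angular":[0.014,0.121,0],"fingers":0},{"delta_pos":[38,-4.3,8],"angular":[0.022,0.191,0],"fingers":0},{"delta_pos":[40.3,-4.6,12],"angular":[0.032,0.277,0],"fingers":0},{"delta_pos":[40.1,-4.6,19],"angular":[0.041,0.364,0],"fingers":0}]'; python3 -m jog '[{"delta_pos":[0,0,0],"angular":[0,0,0],"fingers":0},{"delta_pos":[0,0,0],"angular":[0,0,0],"fingers":0}]';python3 nuts.py 2>/dev/null| head -9;  python3 tilt.py | sed -n '1,4p'
```

```text
time_s: 16.95
eef_pos: [554.7, -97.6, 78.1]
ee_rot: [-0.222, 0.056, 0.973, 0.012]
force: [-0.3, -0.1, -3.4]
grip_width: 0.144
grip_force: 118.0
time_s: 17.2
eef_pos: [554.4, -97.5, 77.8]
ee_rot: [-0.22, 0.055, 0.974, 0.012]
force: [0.1, 0.5, -2.7]
grip_width: 0.143
grip_force: 118.2
pale [ 294  218   87   49 2515] [336.2 240.3] [166. 165. 173.]
pale [284 251  16  15 184] [291.6 258.1] [114. 113. 115.]
dark [350 219  27   8 130] [364.1 222.4] (np.float64(74.7), np.float64(75.0))
dark [338 225   5   5  12] [339.9 226.8] (np.float64(21.2), np.float64(70.9))
dark [292 252   7   7  30] [294.7 255.3] (np.float64(-87.9), np.float64(9.1))
6 [[291.1, 218.7], [302.5, 254.6], [379.9, 220.1]]
7 [[290.8, 218.0], [302.2, 253.9], [379.6, 220.5]]
8 [[290.5, 217.3], [302.0, 253.2], [379.3, 220.9]]
9 [[290.3, 216.7], [301.7, 252.5], [379.0, 221.3]]
eef [554.33828617 -97.56844631  78.040324  ] x [ 0.897 -0.103 -0.429]
white [  261     0   299   260 32404] left [261   3] low [559 259]
white [   0    0  141  159 8087] left [  0 132] low [ 37 158]
white [ 295  208   77   58 2600] left [295 228] low [348 265]
```

Two nuts are now in the pan, and one remains at the foot of the slope, with its hole at (295,255). I'll level the scoop behind it, go down, and push for the third.

```bash
python3 dp.py '[[-90,85,35],[-75,72,26],[-60,45,14],[-58,25,6],[-58,10,0.5],[-58,6,0]]'; python3 dp.py '[[-58,4.3,0],[-68,4.3,0],[-78,4.3,0],[-85,4.3,0]]'
```

```text
[-75, 72, 26] [14.9 -1.7] 1.0 rot [-0.018 -0.156]
[-60, 45, 14] [26.5 -3. ] -7.8 rot [-0.041 -0.364]
[-58, 25, 6] [24.2 -2.8] -16.1 rot [-0.057 -0.503]
[-58, 10, 0.5] [20.3 -2.3] -23.5 rot [-0.068 -0.598]
[-58, 6, 0] [20.  -2.3] -26.9 rot [-0.069 -0.607]
[-68, 4.3, 0] [-9.9  1.1] 0.0 rot [0. 0.]
[-78, 4.3, 0] [-19.9   2.3] 0.0 rot [0. 0.]
[-85, 4.3, 0] [-26.8   3.1] 0.0 rot [0. 0.]
```

```bash
python3 -m jog '[{"delta_pos":[8,-0.9,0.8],"angular":[-0.009,-0.08,0],"fingers":0},{"delta_pos":[14.9,-1.7,1],"angular":[-0.018,-0.156,0],"fingers":0},{"delta_pos":[21,-2.4,-3],"angular":[-0.03,-0.26,0],"fingers":0},{"delta_pos":[26.5,-3,-7.8],"angular":[-0.041,-0.364,0],"fingers":0},{"delta_pos":[25.5,-2.9,-12],"angular":[-0.049,-0.434,0],"fingers":0},{"delta_pos":[24.2,-2.8,-16.1],"angular":[-0.057,-0.503,0],"fingers":0},{"delta_pos":[22,-2.5,-20],"angular":[-0.063,-0.55,0],"fingers":0},{"delta_pos":[20.3,-2.3,-23.5],"angular":[-0.068,-0.598,0],"fingers":0},{"delta_pos":[20,-2.3,-26.5],"angular":[-0.069,-0.607,0],"fingers":0},{"delta_pos":[20,-2.3,-26.5],"angular":[-0.069,-0.607,0],"fingers":0}]'; python3 tilt.py | sed -n '1,4p';python3 nuts.py 2>/dev/null| head -9
```

```text
time_s: 18.55
eef_pos: [574.3, -99.9, 51.7]
ee_rot: [0.082, 0.057, 0.995, -0.005]
force: [0.0, 0.6, -2.9]
grip_width: 0.144
grip_force: 118.3
eef [574.26004127 -99.91745132  51.65800254] x [ 0.98  -0.112  0.165]
white [  246     0   314   259 35612] left [246   0] low [558 258]
white [   0   82   66   77 2223] left [  0 137] low [ 37 158]
white [ 305  226   74   47 2185] left [305 244] low [316 272]
pale [ 305  218   76   54 2981] [344.8 245. ] [168. 168. 174.]
pale [285 251  15  16 167] [291.6 258.3] [147. 147. 150.]
dark [328 219  51  16 363] [352.3 225.1] (np.float64(47.9), np.float64(71.3))
dark [360 251   7   5  29] [363.  252.7] (np.float64(44.6), np.float64(-8.1))
dark [293 254   5   4  11] [294.7 255.6] (np.float64(-88.0), np.float64(8.1))
6 [[307.2, 244.4], [319.2, 280.1], [380.5, 215.0]]
7 [[306.5, 244.1], [318.4, 279.8], [380.5, 215.4]]
8 [[305.8, 243.8], [317.7, 279.5], [380.6, 215.8]]
9 [[305.1, 243.4], [316.9, 279.2], [380.6, 216.2]]
```

```bash
python3 -m jog '[{"delta_pos":[0,0,-1.5],"angular":[0,0,0],"fingers":0},{"delta_pos":[0,0,-2.5],"angular":[0,0,0],"fingers":0},{"delta_pos":[-10,1.1,-2.5],"angular":[0,0,0],"fingers":0},{"delta_pos":[-20,2.3,-2.5],"angular":[0,0,0],"fingers":0},{"delta_pos":[-27,3.1,-2.5],"angular":[0,0,0],"fingers":0},{"delta_pos":[-31.5,3.6,-2.5],"angular":[0,0,0],"fingers":0},{"delta_pos":[-31.5,3.6,-2.5],"angular":[0,0,0],"fingers":0}]'; python3 tilt.py | sed -n '1,4p';python3 nuts.py 2>/dev/null| head -6;python3 dp.py '[[-90,4,0],[-96,9,2],[-102,14,4],[-108,19,6.5],[-114,24,9],[-120,29,12],[-127,35,15],[-132,39,17]]'
```

```text
time_s: 19.52
eef_pos: [542.6, -96.3, 49.1]
ee_rot: [0.083, 0.057, 0.995, -0.005]
force: [0.2, -0.5, -1.0]
grip_width: 0.141
grip_force: 118.7
eef [542.58590436 -96.31313695  49.11483929] x [ 0.98  -0.112  0.165]
white [  244     0   316   260 35904] left [244   0] low [559 259]
white [ 284  229   78   46 2166] left [284 253] low [297 274]
white [   1   86   67   75 2165] left [  1 137] low [ 38 160]
pale [ 284  220   81   55 3090] [327.2 247.7] [163. 163. 169.]
dark [312 221  49  17 405] [334.7 227.8] (np.float64(9.9), np.float64(70.1))
dark [293 254   4   5  10] [294.5 255.7] (np.float64(-88.5), np.float64(8.0))
dark [341 254   8   5  32] [344.3 256.3] (np.float64(5.9), np.float64(-10.8))
6 [[291.6, 247.4], [302.4, 283.5], [363.8, 218.2]]
7 [[290.9, 247.1], [301.6, 283.2], [363.8, 218.6]]
[-96, 9, 2] [-4.4  0.5] 2.3 rot [0.004 0.035]
[-102, 14, 4] [-9.  1.] 4.5 rot [0.008 0.069]
[-108, 19, 6.5] [-13.3   1.5] 6.0 rot [0.013 0.113]
[-114, 24, 9] [-17.8   2. ] 7.4 rot [0.018 0.156]
[-120, 29, 12] [-22.2   2.5] 8.1 rot [0.024 0.208]
[-127, 35, 15] [-27.8   3.2] 9.6 rot [0.03 0.26]
[-132, 39, 17] [-32.    3.6] 10.6 rot [0.034 0.295]
```

```bash
python3 -m jog '[{"delta_pos":[-2,0.2,0.5],"angular":[0,0,0],"fingers":0},{"delta_pos":[-4.4,0.5,2.5],"angular":[0.004,0.035,0],"fingers":0},{"delta_pos":[-9,1,4.7],"angular":[0.008,0.069,0],"fingers":0},{"delta_pos":[-13.3,1.5,6.2],"angular":[0.013,0.113,0],"fingers":0},{"delta_pos":[-17.8,2,7.6],"angular":[0.018,0.156,0],"fingers":0},{"delta_pos":[-22.2,2.5,8.4],"angular":[0.024,0.208,0],"fingers":0},{"delta_pos":[-22.2,2.5,8.4],"angular":[0.024,0.208,0],"fingers":0}]'; python3 tilt.py | sed -n '1,4p';python3 nuts.py 2>/dev/null| head -6
```

```text
time_s: 20.5
eef_pos: [520.8, -93.7, 57.0]
ee_rot: [-0.022, 0.057, 0.998, 0.001]
force: [-0.2, 0.4, -4.3]
grip_width: 0.144
grip_force: 118.2
eef [520.84014535 -93.70339063  56.96905573] x [ 0.993 -0.113 -0.044]
white [  246     0   314   259 36231] left [246   0] low [558 258]
white [ 275  223   78   53 2494] left [275 238] low [285 275]
white [   0   83   66   76 2247] left [  0 137] low [ 38 158]
pale [ 275  221   83   54 3201] [315.7 247.8] [165. 165. 172.]
dark [324 222  29  14 208] [336.6 227.2] (np.float64(14.2), np.float64(71.2))
dark [305 225  17   5  46] [314.1 227.1] (np.float64(-31.4), np.float64(79.6))
dark [284 249   7   4  21] [287.1 250.4] (np.float64(-99.7), np.float64(24.4))
dark [331 254   8   5  31] [334.5 255.7] (np.float64(-12.3), np.float64(-5.7))
6 [[276.7, 240.8], [286.6, 277.2], [357.2, 220.5]]
```

```bash
python3 ny.py 287.1 250.4 3 287.1 250.4 6; python3 dp.py '[[-120,29,12],[-122,32,14],[-124,36,16],[-126,40,18],[-128,44,20],[-128,52,23],[-127,62,27],[-126,75,32],[-126,90,35]]'
```

```text
[287.1, 250.4, 3.0] (np.float64(-104.8), np.float64(42.7))
[287.1, 250.4, 6.0] (np.float64(-104.0), np.float64(39.6))
[-122, 32, 14] [-1.1  0.1] 0.0 rot [0.004 0.035]
[-124, 36, 16] [-2.2  0.3] 1.0 rot [0.008 0.069]
[-126, 40, 18] [-3.5  0.4] 2.0 rot [0.012 0.104]
[-128, 44, 20] [-4.9  0.6] 3.0 rot [0.016 0.139]
[-128, 52, 23] [-4.2  0.5] 6.4 rot [0.022 0.191]
[-127, 62, 27] [-2.6  0.3] 10.2 rot [0.03 0.26]
[-126, 75, 32] [-1.5  0.2] 15.5 rot [0.04  0.347]
[-126, 90, 35] [-1.7  0.2] 25.8 rot [0.045 0.399]
```

The third nut is now 15 mm behind the lip, on the pan. I'll tilt back and lift.

```bash
python3 -m jog '[{"delta_pos":[-1.1,0.1,0.3],"angular":[0.004,0.035,0],"fingers":0},{"delta_pos":[-2.2,0.3,1.3],"angular":[0.008,0.069,0],"fingers":0},{"delta_pos":[-3.5,0.4,2.3],"angular":[0.012,0.104,0],"fingers":0},{"delta_pos":[-4.9,0.6,3.3],"angular":[0.016,0.139,0],"fingers":0},{"delta_pos":[-4.2,0.5,6.6],"angular":[0.022,0.191,0],"fingers":0},{"delta_pos":[-2.6,0.3,10.5],"angular":[0.03,0.26,0],"fingers":0},{"delta_pos":[-1.5,0.2,16],"angular":[0.04,0.347,0],"fingers":0},{"delta_pos":[-1.7,0.2,26],"angular":[0.045,0.399,0],"fingers":0},{"delta_pos":[-1.7,0.2,40],"angular":[0.045,0.399,0],"fingers":0},{"delta_pos":[-1.7,0.2,60],"angular":[0.045,0.399,0],"fingers":0}]';python3 -m jog '[{"delta_pos":[0,0,20],"angular":[0,0,0],"fingers":0},{"delta_pos":[0,0,30],"angular":[0,0,0],"fingers":0},{"delta_pos":[0,0,30],"angular":[0,0,0],"fingers":0},{"delta_pos":[0,0,30],"angular":[0,0,0],"fingers":0}]'; python3 tilt.py | sed -n '1,6p';python3 nuts.py 2>/dev/null
```

```text
time_s: 21.85
eef_pos: [518.9, -93.5, 118.0]
ee_rot: [-0.22, 0.055, 0.974, 0.012]
force: [0.6, -0.4, -3.7]
grip_width: 0.145
grip_force: 118.3
time_s: 22.35
eef_pos: [518.7, -93.5, 146.8]
ee_rot: [-0.221, 0.056, 0.974, 0.012]
force: [0.7, 0.1, -3.5]
grip_width: 0.146
grip_force: 118.3
eef [518.74736658 -93.50262409 146.77473646] x [ 0.896 -0.103 -0.431]
white [  280     0   280   260 27976] left [280   0] low [559 259]
white [   0    0  108  161 5920] left [  0 133] low [ 39 160]
white [ 273  180   86   65 3073] left [273 191] low [334 244]
white [441 237  31  41 892] left [441 250] low [467 277]
white [203  19  37  21 404] left [203  38] low [203  39]
pale [294 222  59  22 650] [328.5 230.8] [146. 143. 152.]
6 [[273.0, 192.8], [283.6, 228.7], [366.5, 193.9]]
7 [[272.7, 192.1], [283.2, 228.0], [366.3, 194.4]]
8 [[272.4, 191.3], [282.9, 227.2], [366.0, 194.8]]
9 [[272.1, 190.6], [282.6, 226.4], [365.7, 195.2]]
10 [[271.8, 189.8], [282.3, 225.6], [365.4, 195.7]]
```

All three nuts are in the scoop; the tray shows no nut and the weight is up by about 1.8 N. Before the dump I'll fit a quick kinematic model, to check that the wrist range allows the tilt.

```bash
cat > kin.py <<'E'
from h import *
from scipy.optimize import least_squares
from scipy.spatial.transform import Rotation as Ro
def fk(j,k):
    a0,h,L1,L2,L3,d=k
    Rz=lambda t:Ro.from_rotvec([0,0,t]); Ry=lambda t:Ro.from_rotvec([0,t,0])
    R1=Rz(j[0]); R3=R1*Ry(j[1]+j[2]); p=R1.apply([a0,d,h])+(R1*Ry(j[1])).apply([0,0,L1])+R3.apply([0,0,L2])
    R=R3*Rz(j[3])*Ry(j[4])*Rz(j[5]); return p+R.apply([0,0,L3]),R
s=ctrl.sense(); q=s['ee_rot']
D=[([1.07158,.31338,1.49836,0,1.33102,-.2234],[142.86,504.92,210.1]),([.40624,.57587,1.45178,0,1.11401,-1.5587],[485.48,335.44,83.07]),([-.35233,.6015,1.26479,0,1.27555,-1.81077],[619.3,-104.5,133.8]),(s['joints'],s['eef_pos'])]
f=least_squares(lambda k:np.concatenate([fk(j,k)[0]-p for j,p in D]),[0,300,400,350,200,116]); K=f.x
if __name__=='__main__':
    print(K.round(1),np.abs(f.fun).max().round(2)); 
    Rn=Ro.from_quat([q[1],q[2],q[3],q[0]]); print('rot err to model',(fk(s['joints'],K)[1].inv()*Rn).as_rotvec().round(3), s['joints'].round(3))
    lo=[-2.94,-.97,.19,-1.23,.02,-2.88];hi=[2.94,2.17,2.56,4.37,3.11,2.88]
    E=(fk(s['joints'],K)[1].inv()*Rn)
    T0=9.5; tin=np.array([497,-347])
    def P(X,Z,t):
        u=np.radians(t-T0); t=np.radians(t); return np.array([X+70*np.cos(t)+85*np.sin(t)-40.6*np.sin(u),Z-70*np.sin(t)+85*np.cos(t)-40.6*np.cos(u)])
    # current tool: yaw -6.5, tau 25.5
    for yaw in(-35,-10,20,50):
        j=s['joints']; e=np.array([np.cos(np.radians(yaw)),np.sin(np.radians(yaw))]); yv=[-e[1],e[0],0]
        for X,Z,t in((-20,154,35),(0,95,5),(12,55,-20),(15,48,-30),(15,45,-40),(15,45,-50)):
            px=P(X,Z,t); pos=np.array([*(tin+px[0]*e),px[1]])
            R0=Ro.from_rotvec([0,0,np.radians(yaw+6.5)])*Rn; R=Ro.from_rotvec(np.radians(t-35)*np.array(yv))*R0
            g=least_squares(lambda j:np.concatenate([(fk(j,K)[0]-pos)/100,(R.inv()*(fk(j,K)[1]*E)).as_rotvec()]),np.clip(j,np.array(lo)+.01,np.array(hi)-.01),bounds=(lo,hi)); j=g.x
            print(yaw,t,'pos',pos.round(1),'err',np.abs(g.fun).max().round(3),j.round(2))
E
python3 kin.py
```

```text
[ -5.4 170.2 422.9 397.9 267.9 115.9] 3.3
rot err to model [ 0.    -0.     1.571] [-0.347  0.654  1.215 -0.101  1.708 -1.796]
-35 35 pos [ 553.2 -386.4  146.8] err 0.0 [-0.76  1.21  0.19 -0.08  2.18 -1.75]
-35 5 pos [ 562.8 -393.1  133.1] err 0.0 [-0.78  0.7   1.1   0.01  1.26 -1.75]
-35 -20 pos [ 553.3 -386.4  123.5] err 0.0 [-0.82  0.46  1.62  0.19  0.57 -1.92]
-35 -30 pos [ 545.3 -380.8  125.3] err 0.0 [-0.85  0.39  1.79  0.49  0.32 -2.22]
-35 -40 pos [ 533.7 -372.7  128.7] err 0.05 [-0.86  0.34  1.92  1.15  0.18 -2.88]
-35 -50 pos [ 521.5 -364.1  132.7] err 0.21 [-0.84  0.3   1.97  1.18  0.12 -2.88]
-10 35 pos [ 564.6 -358.9  146.8] err 0.0 [-0.66  1.1   0.41 -0.23  2.03 -2.11]
-10 5 pos [ 576.1 -360.9  133.1] err 0.0 [-0.75  0.69  1.12  0.04  1.26 -2.16]
-10 -20 pos [ 564.7 -358.9  123.5] err 0.0 [-0.87  0.47  1.59  0.49  0.73 -2.58]
-10 -30 pos [ 555.1 -357.2  125.3] err 0.027 [-0.92  0.42  1.74  0.79  0.62 -2.88]
-10 -40 pos [ 541.2 -354.8  128.7] err 0.174 [-0.93  0.38  1.8   0.85  0.57 -2.88]
-10 -50 pos [ 526.4 -352.2  132.7] err 0.323 [-0.94  0.33  1.86  0.9   0.54 -2.88]

[... 271 characters left out ...]
] err 0.221 [-0.89  0.51  1.52  0.52  1.   -2.88]
20 -40 pos [ 539.2 -331.7  128.7] err 0.334 [-0.94  0.48  1.56  0.6   1.   -2.88]
20 -50 pos [ 525.1 -336.8  132.7] err 0.443 [-0.99  0.46  1.6   0.68  1.02 -2.88]
50 35 pos [ 541.1 -294.4  146.8] err 0.0 [-0.5   0.67  1.19 -0.44  1.39 -2.84]
50 5 pos [ 548.6 -285.5  133.1] err 0.177 [-0.64  0.58  1.31 -0.07  1.23 -2.88]
50 -20 pos [ 541.2 -294.4  123.5] err 0.392 [-0.76  0.58  1.35  0.21  1.24 -2.88]
50 -30 pos [ 534.9 -301.8  125.3] err 0.496 [-0.83  0.6   1.33  0.32  1.31 -2.88]
50 -40 pos [ 525.8 -312.6  128.7] err 0.613 [-0.91  0.64  1.29  0.45  1.42 -2.88]
50 -50 pos [ 516.2 -324.1  132.7] err 0.731 [-1.    0.72  1.22  0.6   1.59 -2.88]
```

```bash
sed -i 's/(-35,-10,20,50)/(-60,-80,-100,-120)/' kin.py; python3 kin.py
```

```text
[ -5.4 170.2 422.9 397.9 267.9 115.9] 3.3
rot err to model [ 0.    -0.     1.571] [-0.347  0.654  1.215 -0.101  1.708 -1.796]
-60 35 pos [ 531.3 -406.4  146.8] err 0.0 [-0.86  1.1   0.41  0.09  2.07 -1.36]
-60 5 pos [ 537.2 -416.6  133.1] err 0.0 [-0.82  0.69  1.12 -0.02  1.25 -1.34]
-60 -20 pos [ 531.3 -406.5  123.5] err 0.0 [-0.77  0.47  1.59 -0.24  0.59 -1.13]
-60 -30 pos [ 526.5 -398.   125.3] err 0.0 [-0.75  0.42  1.75 -0.57  0.36 -0.8 ]
-60 -40 pos [ 519.4 -385.8  128.7] err 0.038 [-0.72  0.38  1.88 -1.23  0.25 -0.13]
-60 -50 pos [ 511.9 -372.9  132.7] err 0.21 [-0.71  0.34  1.91 -1.23  0.25 -0.12]
-80 35 pos [ 508.9 -414.6  146.8] err 0.0 [-0.94  0.96  0.67  0.2   1.91 -1.09]
-80 5 pos [ 510.9 -426.1  133.1] err 0.0 [-0.85  0.66  1.17 -0.04  1.24 -1.02]
-80 -20 pos [ 508.9 -414.7  123.5] err 0.0 [-0.74  0.5   1.55 -0.47  0.73 -0.61]
-80 -30 pos [ 507.2 -405.1  125.3] err 0.0 [-0.68  0.47  1.67 -0.82  0.61 -0.26]
-80 -40 pos [ 504.8 -391.2  128.7] err 0.009 [-0.62  0.46  1.78 -1.23  0.6   0.17]
-80 -50 pos [ 502.2 -376.4  132.7] err 0.161 [-0.57  0.46  1.77 -1.23  0.69  0.2 ]
-
[... 278 characters left out ...]
err 0.0 [-0.64  0.54  1.56 -0.83  0.88  0.03]
-100 -40 pos [ 489.2 -391.2  128.7] err 0.0 [-0.56  0.56  1.62 -1.08  0.92  0.3 ]
-100 -50 pos [ 491.8 -376.4  132.7] err 0.039 [-0.49  0.6   1.63 -1.23  1.03  0.46]
-120 35 pos [ 462.7 -406.4  146.8] err 0.0 [-1.08  0.67  1.19  0.38  1.53 -0.62]
-120 5 pos [ 456.8 -416.6  133.1] err 0.0 [-0.9   0.58  1.31 -0.08  1.23 -0.35]
-120 -20 pos [ 462.7 -406.5  123.5] err 0.0 [-0.7   0.59  1.41 -0.57  1.12  0.07]
-120 -30 pos [ 467.5 -398.   125.3] err 0.0 [-0.62  0.62  1.42 -0.76  1.15  0.25]
-120 -40 pos [ 474.6 -385.8  128.7] err 0.0 [-0.54  0.67  1.42 -0.94  1.23  0.4 ]
-120 -50 pos [ 482.1 -372.9  132.7] err 0.0 [-0.47  0.73  1.41 -1.09  1.33  0.53]
```

Yaw -120° gives a feasible dump. I'll move the loaded scoop over the tin.

```bash
python3 -m jog '[{"delta_pos":[-2,-15,3],"angular":[0,0,-0.1],"fingers":0},{"delta_pos":[-7,-40,3],"angular":[0,0,-0.26],"fingers":0},{"delta_pos":[-12,-68,3],"angular":[0,0,-0.43],"fingers":0},{"delta_pos":[-17,-96,3],"angular":[0,0,-0.6],"fingers":0},{"delta_pos":[-22,-124,3],"angular":[0,0,-0.77],"fingers":0},{"delta_pos":[-27,-152,3],"angular":[0,0,-0.94],"fingers":0},{"delta_pos":[-32,-180,3],"angular":[0,0,-1.11],"fingers":0},{"delta_pos":[-37,-208,3],"angular":[0,0,-1.28],"fingers":0},{"delta_pos":[-42,-236,3],"angular":[0,0,-1.45],"fingers":0},{"delta_pos":[-47,-260,3],"angular":[0,0,-1.6],"fingers":0}]';python3 -m jog '[{"delta_pos":[-3,-20,0],"angular":[0,0,-0.15],"fingers":0},{"delta_pos":[-6,-40,0],"angular":[0,0,-0.28],"fingers":0},{"delta_pos":[-9,-53,0],"angular":[0,0,-0.381],"fingers":0},{"delta_pos":[-9,-53,0],"angular":[0,0,-0.381],"fingers":0},{"delta_pos":[-9,-53,0],"angular":[0,0,-0.381],"fingers":0}]'
cat > dump.py <<'E'
from h import *
def P(X,Z,t,T0=9.5):
    u=np.radians(t-T0); t=np.radians(t); return np.array([X+70*np.cos(t)+85*np.sin(t)-40.6*np.sin(u),Z-70*np.sin(t)+85*np.cos(t)-40.6*np.cos(u)])
tin=np.array([497,-347]); e=np.array([-.5,-.866]); y=np.array([.866,-.5])
s=ctrl.sense(); p0=s['eef_pos']; q=s['ee_rot']; print(p0,s['joints'].round(2),s['force'])
for X,Z,t in((-20,157,35),(-12,135,24),(-5,115,13),(2,98,3),(7,82,-6),(10,68,-15),(12,58,-23),(14,52,-31),(15,48,-39),(15,46,-46),(15,46,-52)):
    a=P(X,Z,t); w=np.array([*(tin+a[0]*e),a[1]])-p0; print((X,Z,t),w.round(1),'rot',(np.radians(t-35)*y).round(3))
E
python3 dump.py
```

```text
time_s: 23.7
eef_pos: [471.4, -354.8, 149.8]
ee_rot: [-0.145, 0.739, 0.636, 0.167]
force: [-0.2, -0.2, -4.4]
grip_width: 0.146
grip_force: 118.3
time_s: 24.32
eef_pos: [463.2, -406.0, 150.2]
ee_rot: [-0.111, 0.844, 0.488, 0.191]
force: [1.0, 0.5, -3.1]
grip_width: 0.144
grip_force: 118.3
[ 463.21037549 -406.02528036  150.21404102] [-1.08  0.66  1.19  0.37  1.54 -0.62] [ 0.97860398  0.5266958  -3.13447964]
(-20, 157, 35) [-0.5 -0.4 -0.4] rot [ 0. -0.]
(-12, 135, 24) [-4.4 -7.1 -5.3] rot [-0.166  0.096]
(-5, 115, 13) [ -6.1 -10.1  -8.7] rot [-0.333  0.192]
(2, 98, 3) [ -6.7 -11.1 -11.3] rot [-0.484  0.279]
(7, 82, -6) [ -5.5  -9.  -15.5] rot [-0.62   0.358]
(10, 68, -15) [ -2.4  -3.7 -18.9] rot [-0.756  0.436]
(12, 58, -23) [  1.3   2.7 -20.9] rot [-0.877  0.506]
(14, 52, -31) [  5.5  10.  -20.2] rot [-0.998  0.576]
(15, 48, -39) [ 10.6  18.9 -19. ] rot [-1.118  0.646]
(15, 46, -46) [ 15.8  27.9 -17.8] rot [-1.224  0.707]
(15, 46, -52) [ 20.4  35.8 -16.1] rot [-1.315  0.759]
```

```bash
python3 -m jog '[{"delta_pos":[-4.4,-7.1,-5.3],"angular":[-0.14,0.081,0],"fingers":0},{"delta_pos":[-6.1,-10.1,-8.7],"angular":[-0.29,0.167,0],"fingers":0},{"delta_pos":[-6.7,-11.1,-11.3],"angular":[-0.44,0.254,0],"fingers":0},{"delta_pos":[-5.5,-9,-15.5],"angular":[-0.58,0.335,0],"fingers":0},{"delta_pos":[-2.4,-3.7,-18.9],"angular":[-0.72,0.416,0],"fingers":0},{"delta_pos":[1.3,2.7,-20.9],"angular":[-0.86,0.496,0],"fingers":0},{"delta_pos":[5.5,10,-20.2],"angular":[-0.99,0.571,0],"fingers":0},{"delta_pos":[10.6,18.9,-19],"angular":[-1.118,0.646,0],"fingers":0},{"delta_pos":[15.8,27.9,-17.8],"angular":[-1.224,0.707,0],"fingers":0},{"delta_pos":[20.4,35.8,-16.1],"angular":[-1.315,0.759,0],"fingers":0}]'
python3 -m jog '[{"delta_pos":[0,0,0],"angular":[0,0,0],"fingers":0},{"delta_pos":[0,0,0],"angular":[0,0,0],"fingers":0},{"delta_pos":[0,0,0],"angular":[0,0,0],"fingers":0}]'
cat > tin.py <<'E'
from m import *
c=cap('top'); p=c['pixels'].astype(int); b,g,r=p[...,0],p[...,1],p[...,2]
poly=np.array([proj(c,[x,y,30]) for x,y in((420,-280),(555,-262),(580,-415),(440,-430))]).astype(int)
M=np.zeros(b.shape,np.uint8); cv2.fillPoly(M,[poly],1)
for nm,c2,cc in(('top',c,p),):
    m=(M>0)&(r-g<60)
    for k,st,ce in comps(c,m,12): print(nm,'nonred',st,ce.round(1),p[k].mean(0).round(0),plane(c,*ce,20).round(0))
c=cap('side'); p=c['pixels'].astype(int); m=(p[...,2]-p[...,1]<60); M=np.zeros(m.shape,np.uint8)
poly=np.array([proj(c,[x,y,30]) for x,y in((420,-280),(555,-262),(580,-415),(440,-430))]).astype(int); cv2.fillPoly(M,[poly],1)
for k,st,ce in comps(c,m&(M>0),12): print('side nonred',st,ce.round(1),p[k].mean(0).round(0),plane(c,*ce,20).round(0))
s=ctrl.sense(); print(s['eef_pos'],s['ee_rot'],s['force'])
E
python3 tin.py
```

```text
time_s: 25.58
eef_pos: [484.5, -369.3, 134.4]
ee_rot: [0.257, 0.743, 0.43, -0.444]
force: [1.0, -0.4, -2.0]
grip_width: 0.143
grip_force: 118.7
time_s: 25.95
eef_pos: [483.3, -371.5, 135.3]
ee_rot: [0.256, 0.745, 0.429, -0.442]
force: [-0.2, -0.2, -2.1]
grip_width: 0.143
grip_force: 118.8
top nonred [ 385  169   57   51 1604] [417.9 192.2] [90. 91. 94.] [ 514. -371.   20.]
top nonred [388 213   9  12  71] [391.9 218.4] [ 92.  96. 106.] [ 440. -299.   20.]
side nonred [ 338  315   79   75 3364] [376.6 357.1] [212. 214. 226.] [ 522. -329.   20.]
side nonred [311 345  20  21 282] [320.5 354.5] [120. 124. 144.] [ 438. -298.   20.]
[ 483.18859448 -371.38648805  135.03855858] [ 0.25574196  0.74496603  0.42884806 -0.44239237] [-0.09998808  0.0063488  -1.68351264]
```

The weight is back to the empty value. I'll lift clear, level the scoop and look into the tin.

```bash
python3 -m jog '[{"delta_pos":[0,0,40],"angular":[0,0,0],"fingers":0},{"delta_pos":[-5,20,90],"angular":[0.15,-0.087,0],"fingers":0},{"delta_pos":[-10,60,100],"angular":[0.3,-0.173,0],"fingers":0},{"delta_pos":[-10,110,100],"angular":[0.45,-0.26,0],"fingers":0},{"delta_pos":[-10,160,100],"angular":[0.6,-0.346,0],"fingers":0},{"delta_pos":[-10,210,100],"angular":[0.75,-0.433,0],"fingers":0},{"delta_pos":[-10,260,100],"angular":[0.786,-0.454,0],"fingers":0},{"delta_pos":[-10,300,100],"angular":[0.786,-0.454,0],"fingers":0},{"delta_pos":[-10,300,100],"angular":[0.786,-0.454,0],"fingers":0}]'
sed -i 's/plane(c,\*ce,20)/plane(c,*ce,15)/g' tin.py; python3 tin.py; python3 tilt.py | sed -n '1,4p'
```

```text
time_s: 27.18
eef_pos: [473.3, -69.3, 235.1]
ee_rot: [0.042, 0.863, 0.499, -0.071]
force: [0.1, -0.1, -1.4]
grip_width: 0.147
grip_force: 118.6
top nonred [411 178  12  11  99] [416.3 182.8] [132. 140. 141.] [ 541. -369.   15.]
top nonred [388 184  13  12 108] [394.  189.5] [103. 108. 114.] [ 521. -307.   15.]
top nonred [389 214   8  11  63] [392.2 218.6] [105. 111. 118.] [ 440. -301.   15.]
side nonred [360 339  19  20 292] [369.2 348.1] [134. 138. 166.] [ 520. -308.   15.]
side nonred [311 346  20  19 271] [320.4 354.4] [129. 134. 157.] [ 439. -295.   15.]
side nonred [389 368  20  22 324] [398.6 378.1] [150. 156. 181.] [ 540. -370.   15.]
[473.43374949 -71.20062346 234.75665613] [ 0.04182542  0.86315416  0.49808303 -0.07161587] [-0.17743235  0.3576544  -0.93256484]
eef [473.43374949 -71.20062346 234.75665613] x [ 0.494  0.854 -0.165]
white [  335     0   225   260 33348] left [335  35] low [559 259]
white [ 190    0   96   40 2530] left [190   0] low [203  39]
white [ 267  146   66   54 2403] left [267 166] low [282 199]
```

All three nuts lie in the tin, and both views agree. Now I'll return the scoop.

```bash
python3 -m jog '[{"delta_pos":[1,20,0],"angular":[0,0,0.18],"fingers":0},{"delta_pos":[3,50,0],"angular":[0,0,0.36],"fingers":0},{"delta_pos":[4,80,0],"angular":[0,0,0.54],"fingers":0},{"delta_pos":[5,110,0],"angular":[0,0,0.72],"fingers":0},{"delta_pos":[6,140,0],"angular":[0,0,0.9],"fingers":0},{"delta_pos":[8,170,0],"angular":[0,0,1.08],"fingers":0},{"delta_pos":[9,200,0],"angular":[0,0,1.26],"fingers":0},{"delta_pos":[10,230,0],"angular":[0,0,1.44],"fingers":0},{"delta_pos":[12,260,0],"angular":[0,0,1.62],"fingers":0},{"delta_pos":[13,290,0],"angular":[0,0,1.8],"fingers":0}]'; python3 -m jog '[{"delta_pos":[2,40,-20],"angular":[0,0,0.17],"fingers":0},{"delta_pos":[3,80,-50],"angular":[0,0,0.34],"fingers":0},{"delta_pos":[5.3,119.3,-90],"angular":[0,0,0.51],"fingers":0},{"delta_pos":[5.3,119.3,-110],"angular":[0,0,0.689],"fingers":0},{"delta_pos":[5.3,119.3,-110],"angular":[0,0,0.689],"fingers":0},{"delta_pos":[5.3,119.3,-110],"angular":[0,0,0.689],"fingers":0},{"delta_pos":[5.3,119.3,-110],"angular":[0,0,0.689],"fingers":0}]'; python3 tilt.py; python3 - <<'E'
from h import *
from scipy.spatial.transform import Rotation as Ro
q=ctrl.sense()['ee_rot']; R=Ro.from_quat([q[1],q[2],q[3],q[0]]).as_matrix(); z=-R[:,2]; y=R[:,1]
print('yaw',np.degrees(np.arctan2(y[1],y[0]))-90,'tool z',z.round(3))
E
```

```text
time_s: 28.58
eef_pos: [487.0, 219.1, 234.3]
ee_rot: [0.082, 0.144, 0.986, -0.012]
force: [-0.3, -0.1, -1.5]
grip_width: 0.146
grip_force: 118.6
time_s: 29.45
eef_pos: [492.5, 338.3, 125.7]
ee_rot: [0.082, -0.194, 0.977, 0.016]
force: [0.1, -0.7, -2.7]
grip_width: 0.142
grip_force: 118.5
eef [492.49231792 338.27401582 125.69719316] x [0.911 0.376 0.167]
white [  252     0   308   259 35953] left [252  18] low [559 258]
white [  36    0   87   55 3818] left [36  1] low [51 54]
white [ 212   88   62   50 1168] left [212 119] low [236 137]
white [444 238  28  39 805] left [444 239] low [462 276]
white [ 81 260  20  39 472] left [ 81 260] low [ 89 298]
tool G [486.2 335.7 165.7] [[217.9, 122.0], [241.1, 138.6], [264.8, 73.1]]
world G [492.5 338.3 166.3] [[220.2, 120.9], [243.4, 137.4], [267.1, 72.1]]
yaw 22.454484443089598 tool z [-0.154 -0.064  0.986]
```

```bash
python3 -m jog '[{"delta_pos":[-0.7,-0.2,-40],"angular":[0,0,0],"fingers":0},{"delta_pos":[-0.7,-0.2,-65],"angular":[0,0,0],"fingers":0},{"delta_pos":[-0.7,-0.2,-75],"angular":[0,0,0],"fingers":0},{"delta_pos":[-0.7,-0.2,-78],"angular":[0,0,0],"fingers":0},{"delta_pos":[-0.7,-0.2,-79],"angular":[0,0,0],"fingers":0},{"delta_pos":[-0.7,-0.2,-79],"angular":[0,0,0],"fingers":0}]'; python3 -m jog '[{"delta_pos":[0,0,-0.8],"angular":[0,0,0],"fingers":0},{"delta_pos":[0,0,-1.4],"angular":[0,0,0],"fingers":0},{"delta_pos":[0,0,-1.4],"angular":[0,0,0],"fingers":0}]'
```

```text
time_s: 30.25
eef_pos: [491.5, 338.5, 46.2]
ee_rot: [0.082, -0.195, 0.977, 0.016]
force: [-0.9, -0.7, -1.3]
grip_width: 0.139
grip_force: 118.6
time_s: 30.62
eef_pos: [491.9, 338.7, 45.1]
ee_rot: [0.082, -0.195, 0.977, 0.017]
force: [0.6, 1.1, 5.2]
grip_width: 0.139
grip_force: 119.8
```

```bash
python3 -m jog '[{"delta_pos":[0,0,0],"angular":[0,0,0],"fingers":0.4},{"delta_pos":[0,0,0],"angular":[0,0,0],"fingers":0.7},{"delta_pos":[0,0,0],"angular":[0,0,0],"fingers":1},{"delta_pos":[0,0,0],"angular":[0,0,0],"fingers":1},{"delta_pos":[0,0,0],"angular":[0,0,0],"fingers":1},{"delta_pos":[-3.1,-1.3,20],"angular":[0,0,0],"fingers":1},{"delta_pos":[-7.8,-3.2,50],"angular":[0,0,0],"fingers":1},{"delta_pos":[-15.6,-6.5,100],"angular":[0,0,0],"fingers":1},{"delta_pos":[-15.6,-6.5,150],"angular":[0,0,0],"fingers":1},{"delta_pos":[-15.6,-6.5,150],"angular":[0,0,0],"fingers":1}]'; python3 -m jog '[{"delta_pos":[-60,30,30],"angular":[0,0,0],"fingers":1},{"delta_pos":[-120,60,60],"angular":[0,0,0],"fingers":1},{"delta_pos":[-180,90,60],"angular":[0,0,0],"fingers":1},{"delta_pos":[-180,90,60],"angular":[0,0,0],"fingers":1},{"delta_pos":[-180,90,60],"angular":[0,0,0],"fingers":1}]'
python3 - <<'E'
from m import *
for n,o in(('side',S),('top',T)):
    c=cap(n); np.savez(f'pics/{n}9.npz',**c)
    for nm,i in(('before',o),('now',c)):
        p=i['pixels'].astype(int); 
        x0,x1,y0,y1=(205,285,95,170) if n=='side' else (130,200,165,240)
        q=p[y0:y1,x0:x1]; m=(q.min(2)>135)
        k=max(comps(i,m,50),key=lambda k:k[1][4]); w=np.argwhere(k[0])[:,::-1]+[x0,y0]
        d=max(comps(i,q.max(2)<62,20),key=lambda k:k[1][4])
        print(n,nm,'white left',w[w[:,0].argmin()],'low',w[w[:,1].argmax()],'right',w[w[:,0].argmax()],'area',len(w),'bar',d[2]+[x0,y0],d[1][4])
E
python3 tin.py | grep nonred
```

```text
time_s: 31.88
eef_pos: [476.9, 332.5, 198.1]
ee_rot: [0.085, -0.195, 0.977, 0.017]
force: [0.3, -0.6, -0.6]
grip_width: 1.003
grip_force: 0.0
time_s: 32.5
eef_pos: [294.2, 422.3, 253.4]
ee_rot: [0.081, -0.196, 0.977, 0.016]
force: [0.5, 0.2, 0.1]
grip_width: 1.001
grip_force: 0.0
side before white left [214 147] low [236 165] right [273 130] area 1127 bar [248.46721311 117.06557377] 122
side now white left [214 147] low [235 164] right [273 130] area 1147 bar [248.50442478 116.72566372] 113
top before white left [145 190] low [157 228] right [190 215] area 1241 bar [155.06976744 192.34883721] 129
top now white left [143 191] low [157 228] right [189 214] area 1246 bar [154.2992126  192.16535433] 127
top nonred [411 178  12  11  98] [416.3 182.8] [143. 151. 152.] [ 541. -369.   15.]
top nonred [389 184  12  12  99] [394.1 189.7] [142. 150. 153.] [ 521. -307.   15.]
top nonred [389 214   8  11  63] [392.2 218.6] [114. 120. 128.] [ 440. -301.   15.]
side nonred [361 339  18  20 286] [369.3 348.2] [142. 147. 173.] [ 520. -308.   15.]
side nonred [311 345  20  21 278] [320.5 354.4] [122. 125. 149.] [ 439. -295.   15.]
side nonred [389 368  20  22 327] [398.6 378.1] [141. 146. 171.] [ 540. -370.   15.]
```

The scoop stands upright within 1–2 pixels of where it started, and the three nuts are in the tin. The robot is clear, so I'll hand in.

```bash
python3 -c "
from rig import ctrl
print(ctrl.finish_job())"
```

```text
the job is handed in; nothing more can be done
None
```

The three steel nuts are in the red tin, moved only with the scoop. The scoop stands upright within about 2 pixels of where it started and is released. I handed the job in at about 33 s; no verdict came back.

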